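# Set the spring-door rat cage under the stock rack

### The arm

A 6-joint arm with a two-finger parallel gripper is mounted at the origin on the work surface. World frame = base frame: x ahead of the robot, y to its left, z up, the work surface at z = 0. Lengths are in m, angles in rad, forces in N, time in s.
With the tool pointing down it reaches from about 0.3 to 0.875 m from the base axis. Payload 6.4 kg.
Tool frame: the origin (TCP) lies between the finger pads; the fingertips stand ctrl.tip_reach ahead of it and the grasp point (between the pads) lies 11 mm behind it (ctrl.tip_reach is the distance from the TCP to the fingertips, in m); z points along the fingers, x is the direction in which the jaws open and shut, and the axes are right-handed (so a half turn about z gives the same grasp; the last joint's range is limited). The gripper opens to 85 mm and grips with 20 to 120 N. Pads are 22 mm wide; open, the fingers measure 114 mm over their backs; the gripper's body (76 mm by 85 mm) begins 54 mm behind the grasp point. The pads swing forward as they close: fully open they stand 13 mm farther back than shut.
Start: joints at [1.026, 0.181, 1.607, -0, 1.354, -0.206], TCP at [0.191, 0.542, 0.239] pointing down, gripper open.
Joint ranges: [-2.99, 2.99], [-0.89, 2.07], [0.3, 2.58], [-1.14, 4.28], [0, 2.63], [-3.12, 3.12]. Speed limits (rad/s): [2.57, 2.57, 3.01, 3.14, 3.14, 3.14].

### API

Orientations are given as a unit quaternion [w, x, y, z].
In Python, from bench import telemetry, viewer, ticket, nets, ctrl gives the robot as it stands.
- The arm moves only by the tool step_arm, never from a script. Its argument "plan" is a list of rows, each a list of 2 entries, a list of its own where there are three numbers: the shift along the tool's x, y, z in m, then the turn, a rotation vector about the tool's x, y, z in degrees. A call has 1 to 5 rows; each row is the pose to reach, as a shift and turn from the pose commanded when the call began, along the tool's axes at that moment; what a row does not reach only later rows make up. A row lasts 1/10 s, in which the tool goes at most 50 mm and 8.59 degrees, less where a joint would pass 70% of its speed; a pose out of reach is approached as far as the arm can. A call with a gripper value outside its range is refused whole. "fingers" is the opening in per cent of the stroke, from 0 (shut) to 100 (fully open), set as the call begins (left out, the last holds). The fingers move at their own pace and stop on an object; the grip force is fixed at half the most. Time passes only in rows, so rows that repeat a pose let the fingers close. It gives the time, the measured TCP pose, the force and the opening at its end, in the units of the state.
- telemetry.get_obs(): the state, without advancing time (a new reading comes with each control period).
- viewer.camera(name): name is "scene" or "side" or "wrist"; returns the picture (400x640x3 uint8, red, green, blue); there is no depth.
- viewer.get_calibration(name): a dict with "K" (3x3 intrinsics, pixels), "origin" and "orientation" of the camera in the world. Camera axes: x right, y up, looking along -z (the intrinsics and any distortion apply to the point x, -y, -z); pixel columns grow to the right and rows downward; lengths in m; the calibration is good to about 2 mm. A picture is of the moment at which its call begins: read the wrist's pose just before it. get_calibration takes no time and is no camera call; for the wrist camera it gives the pose at the moment of the call.
- ticket.hand_in(): hands the job in, once; it reports no verdict.
Trained networks look in the newest picture that a camera, given by its name, has taken for a name from the list of things; names that differ only in an ending like _2 or _b are one class to them, and where a whole thing is asked for, a point or a joint stands for the part that bears it (a point fixed in the world has none). Each returns a list of dicts, best first, with "score" (0 to 1); they miss things now and then, are a little off and sometimes report something else, mostly with a low value. They report only what shows in the picture. A call takes as long as a camera call.
- nets.boxes_of(thing, camera): "extent" ([left, top, right, bottom] in pixels, round what is visible of it).
The state is a dict: "time_s": time; "q": joint angles; "dq": joint speeds; "joint_efforts": joint torques, N m; "eef_pos": TCP position; "eef_rot": TCP orientation; "wrist_force": force on the tool from outside, world axes, zero at the start; "torque": the same for the moment, N m; "opening": opening from 0.0 (shut) to 1.0 (fully open).
Only numpy, scipy, OpenCV 4.12 (cv2) and the standard library are available. Lean on these libraries where they do the work, as an engineer would, in place of code of your own. Each camera call takes 0.05 s, during which the arm holds its last target.

### The job

Set the rat cage trap on the bench: take the set bar by its black grip, draw it back along the roof against the door spring, hook its tooth behind the cross wire of the bait-hook catch, ease the spring load onto the catch and let go, so that the door stands open and the trap stays cocked. The catch has a hair trigger: never let the door fly, neither shut nor the last few millimetres onto the catch, do not knock the rack above, and leave the things around the trap where they are.

Things in the scene. Friction and masses are not known exactly. Their poses are not given: they have to be found in the camera images.
- cage: galvanised wire rat cage, 280 x 140 mm, 130 mm high, screwed to the bench; origin at the centre of its underside, x along its length towards the spring door (away from the robot, under the rack), z up. Set bar and catch lie over its roof at y = 0. Door hinge: axis along y at x 140, z 132 mm. A crank arm fixed to the door rises 45 mm from that axis to a pin, leaning 38 degrees to +x while shut
- door (a joint): opening angle of the spring door, rad: 0 shut (start), 1.65 at most; as it opens, the door swings out and up and the crank arm tips back towards the robot. With the bar hooked it reads 1.05 to 1.35, depending on where the catch is clipped on the roof. The springs shut it: pulling along the bar takes about 3 N at the start, 5 to 9 N at the catch
- staple (a point): top of the wire staple on the roof that carries the set bar from below: at x 42, z 155.5 mm in the cage's frame
- set_bar: flat aluminium bar, 206 mm long, 16 mm high, 5 mm thick in y, pinned to the top of the crank arm at its far end, free to pitch there; underside 12 mm below the pin; origin at the grip point (below), x along the bar towards the pin, z up. At the start it lies level on the staple. Its tail must be lifted for the tooth to pass over the catch wire, then lowered until the bar rests on the staple again
- grip (a point): where to hold the black finger grip at the bar's tail: an upright block 26 mm long in x, 12 mm thick in y, top 14 mm above this point; the point is 185 mm behind the pin, 20 mm above it. The rack deck hangs over the bar (underside 122 mm above this point, front edge about straight above it), so the tool must lean back towards the robot by 20 degrees or more to take it
- tooth (a point): lower end of the front (+x) face of the tooth, a 6 mm thick square lug hanging 14 mm below the bar's underside; 137 mm behind the pin and 26 mm below it. At the start it hangs about 48 mm beyond (+x of) the catch wire; hooked, this face bears on the robot side of the wire and this point is 2 to 8 mm below the wire's axis
- catch: bait-hook catch on the roof: a U of dark wire over a tin plate, two legs 36 mm apart and 35 mm long, pivoted at their +x ends in a clip, with a cross wire at the -x end and the bait stem hanging into the cage; origin on the pivot. A weak spring holds it up against a stop. When it carries the bar, about 1 N down on the cross wire trips it
- catch_wire (a point): middle of the catch's cross wire, on its axis; the wire is 6 mm thick, 36 mm long along the cage's y, and stands 15 mm above the roof; the tooth hooks behind it, on the side nearer the robot
- rack: low grey steel bench rack standing over the door end of the cage, fixed: one deck 560 mm long, 140 mm deep, underside 310 mm above the bench, corner posts, cartons on and under it; origin on the bench under the middle of the deck, x as the cage's
- carton: closed cardboard carton, 110 x 150 x 75 mm, loose, left of the cage; origin at the centre of its underside; bystander
- channel: aluminium channel offcut, 190 mm long, 36 mm wide, 30 mm high, lying right beside the cage; bystander
- bracket: aluminium angle bracket, 80 x 50 mm, 80 mm high, standing left beside the cage; bystander
- tape_roll: roll of packing tape, 104 mm across, 48 mm high, lying flat to the right of the cage; bystander
- ear_muffs: red ear muffs with a black band, about 165 x 130 mm, 80 mm high, to the right of the tape roll; bystander
- lube_can: grey spray can, 52 mm across, 150 mm high, standing left beside the cage; bystander

How it is judged:
On the way:
1. the bar is drawn back until the door stands open (door angle above 1.0) (value of joint door above 1 rad), for 0.2 s.
At the end, for the whole second after the job is handed in: the door stands open (door angle above 1.0 rad) and still, the tooth of the set bar is hooked behind the cross wire (tooth point within 13 mm of the wire's middle) and the catch carries the spring load (more than 2 N between bar and catch), with the bar let go (value of joint door above 1 rad and velocity of joint door between -0.1 and 0.1 rad/s and contact force between set_bar and catch above 2 N and distance between tooth and catch_wire below 0.013 m); the robot touches nothing.
It fails at once if the door is let fly (it closes faster than 5 rad/s) (velocity of joint door below -5 rad/s).
It fails at once if the rack is knocked (more than 10 N) (contact force between rack and the arm above 10 N or contact force between rack and the fingers above 10 N).
It fails at once if a loose thing around the trap is moved more than 30 mm (distance of any of carton, channel, bracket, tape_roll, ear_muffs, lube_can from where it was at the start of the episode above 0.03 m).
It also fails if it takes over 51 s, if anything falls off the work surface, if the arm or the gripper's body presses on something with over 40 N, if the wrist force passes 120 N, or if a joint passes its speed limit or range.

## Working session

There is one attempt and no reset: what is moved stays moved. The work goes in short steps, Python scripts to look and compute and a tool call to move; the robot and the scene stay as the last step left them, time stands still between calls to the robot, and variables do not carry over. Pictures are saved under pics/ and viewed, and the job is handed in when it is done.

Besides the shell and the picture viewer there is one more tool, called as name(argument=value, ...) on one line, values as JSON. step_arm: Moves the arm, as the interface text tells. Its arguments: {"type":"object","properties":{"plan":{"type":"array"},"fingers":{"type":"number"}},"required":["plan"]}

```bash
ls; mkdir -p pics
python3 - <<'E'
from bench import telemetry, viewer, ticket, nets, ctrl
import cv2
print(ctrl.tip_reach, [a for a in dir(ctrl) if a[0]!='_'])
o=telemetry.get_obs()
for k in o: print(k,o[k])
for c in ["scene","side","wrist"]:
    im=viewer.camera(c); cv2.imwrite(f"pics/{c}0.png",im[:,:,::-1])
    print(c,viewer.get_calibration(c))
    for t in ["cage","set_bar","grip","catch","catch_wire","tooth","rack","door","staple"]:
        try:
            r=nets.boxes_of(t,c)
            print(t,[(x['extent'],round(x['score'],2)) for x in r[:2]])
        except Exception as e: print(t,e)
print(telemetry.get_obs()['time_s'])
E
```

```text
pics
0.008 ['MotionError', 'tip_reach']
time_s 0.0
q [ 1.02570107e+00  1.81549042e-01  1.60802670e+00 -1.59380445e-05
  1.35378830e+00 -2.06316322e-01]
dq [-0.00077351  0.000154   -0.002017   -0.0010941  -0.00130924 -0.00026723]
joint_efforts [ 6.72875613e-04 -4.44878519e+01 -3.51330900e+01 -3.05879930e-04
  9.30382084e-03 -1.27246071e-05]
eef_pos [0.19080072 0.54184164 0.23837061]
eef_rot [ 3.59931114e-04  8.16189740e-01  5.77783284e-01 -8.09294123e-04]
wrist_force [ 0.75026624  0.07391381 -0.02000723]
torque [-0.01335221 -0.03315521 -0.03609735]
opening 1.001187754179041
scene {'K': array([[377.560717  ,   0.        , 320.7063499 ],
       [  0.        , 377.560717  , 198.77435235],
       [  0.        ,   0.        ,   1.        ]]), 'origin': array([0.29460041, 0.12412053, 1.01999925]), 'orientation': array([-0.56766735, -0.10959692,  0.16007655,  0.80007362])}
cage [([258.6, 176.7, 348.8, 276.8], 0.81)]
set_bar [([375.3, 201.9, 415.0, 245.4], 0.64), ([291.4, 185.0, 304.7, 216.2], 0.53)]
grip [([293.2, 182.9, 307.9, 214.2], 0.6)]
catch [([297.6, 210.4, 298.4, 216.2], 0.65)]
catch
[... 695 characters left out ...]
270.7, 166.8, 309.2, 208.2], 0.57), ([249.0, 165.2, 360.9, 290.2], 0.18)]
catch []
catch_wire []
tooth [([269.2, 165.7, 310.0, 207.2], 0.87)]
rack [([405.1, 180.6, 468.3, 239.7], 0.41)]
door [([255.4, 163.2, 310.4, 205.4], 0.92)]
staple [([249.3, 165.6, 360.8, 293.3], 0.68), ([352.2, 212.7, 407.2, 276.8], 0.31)]
wrist {'K': array([[288.51695475,   0.        , 321.73436131],
       [  0.        , 288.51695475, 195.04908693],
       [  0.        ,   0.        ,   1.        ]]), 'origin': array([0.12774521, 0.56525989, 0.37330578]), 'orientation': array([ 0.80885921, -0.10917692, -0.07747608,  0.57255972])}
cage []
set_bar []
grip []
catch []
catch_wire []
tooth []
rack []
door []
staple []
1.5
```

View pics/scene0.png

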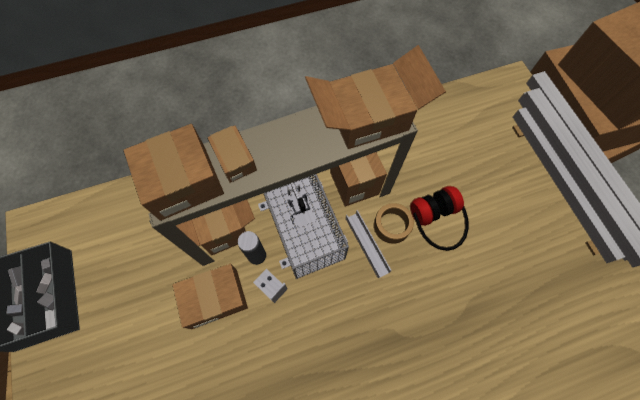

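View pics/side0.png

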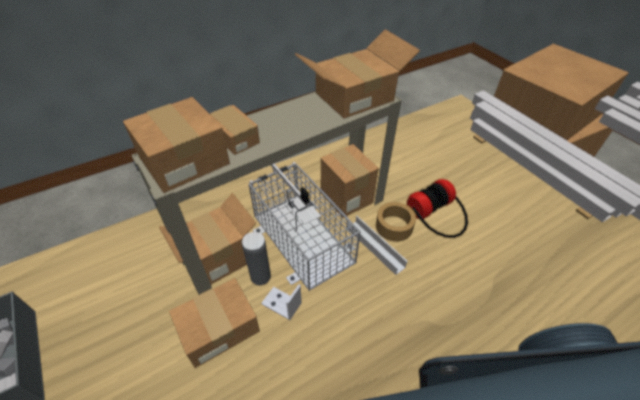

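View pics/wrist0.png

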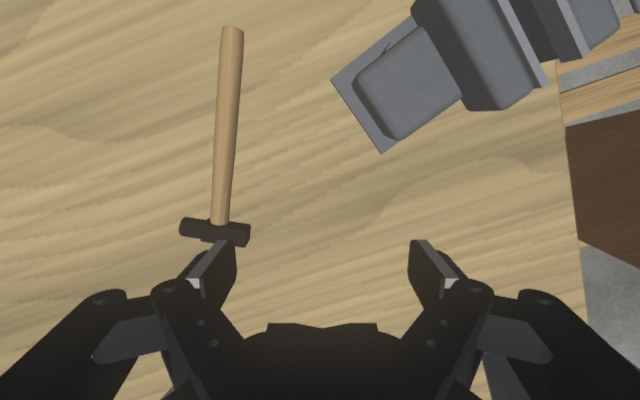

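Run:
```python
import cv2
a=cv2.imread('pics/scene0.png')[160:300,230:370]; cv2.imwrite('pics/s0c.png',cv2.resize(a,None,fx=4,fy=4,interpolation=cv2.INTER_CUBIC))
a=cv2.imread('pics/side0.png')[150:300,235:375]; cv2.imwrite('pics/d0c.png',cv2.resize(a,None,fx=4,fy=4,interpolation=cv2.INTER_CUBIC))
```

```text
(no output)
```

View pics/s0c.png

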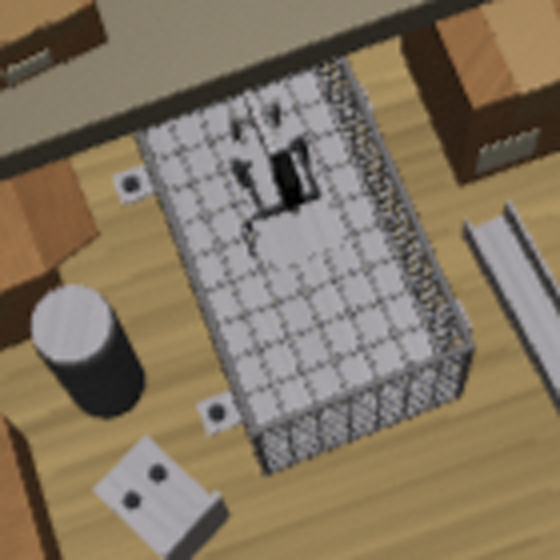

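View pics/d0c.png

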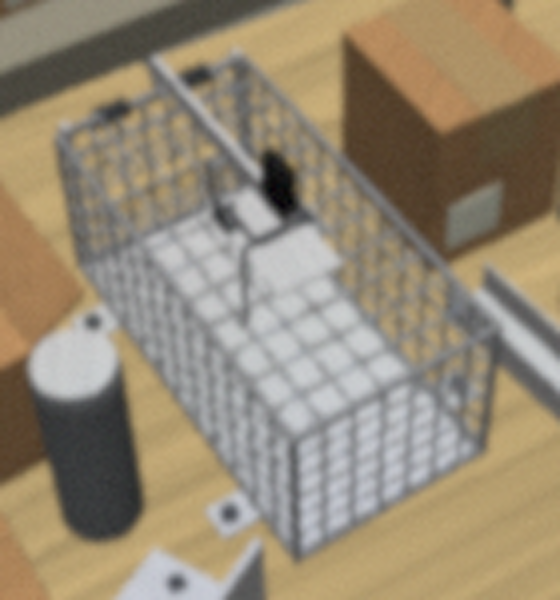

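```bash
cat > h.py <<'E'
import numpy as np
from scipy.spatial.transform import Rotation as R
from scipy.optimize import least_squares
def rot(q): return R.from_quat([q[1],q[2],q[3],q[0]]).as_matrix()
def proj(cal,P):
    P=np.atleast_2d(P); c=(P-cal['origin'])@rot(cal['orientation'])
    u=c*[1,-1,-1]; p=u@cal['K'].T
    return p[:,:2]/p[:,2:]
def ray(cal,px):
    d=np.linalg.inv(cal['K'])@[px[0],px[1],1]; d=d*[1,-1,-1]
    return cal['origin'],rot(cal['orientation'])@d
def atz(cal,px,z):
    o,d=ray(cal,px); return o+d*(z-o[2])/d[2]
def c2w(p,P):
    x,y,a=p; P=np.atleast_2d(P); c,s=np.cos(a),np.sin(a)
    return np.c_[x+c*P[:,0]-s*P[:,1], y+s*P[:,0]+c*P[:,1], P[:,2]]
E
cat > fit.py <<'E'
from h import *
from bench import viewer
S=viewer.get_calibration('scene'); D=viewer.get_calibration('side')
L=.14;W=.07
obs=[(S,(294.5,266.2),(-L,W,.13)),(S,(347.5,246.2),(-L,-W,.13)),(S,(296.2,277.5),(-L,W,0)),(S,(345.5,258.7),(-L,-W,0)),
(D,(250.5,182.5),(L,W,.13)),(D,(294.5,163.7),(L,-W,.13)),(D,(308.7,258.7),(-L,W,.13)),(D,(358,232.5),(-L,-W,.13)),(D,(309.5,289.5),(-L,W,0)),(D,(355,263.7),(-L,-W,0))]
f=lambda p:np.concatenate([(proj(c,c2w(p,P))-px)[0] for c,px,P in obs])
r=least_squares(f,[.6,.15,0.2],loss='soft_l1')
print(r.x,np.degrees(r.x[2])); print(f(r.x).reshape(-1,2).round(1))
J=r.jac; print(np.sqrt(np.diag(np.linalg.inv(J.T@J))))
np.save('cage.npy',r.x)
p=r.x
pts={'grip':(.140+.0277-.185,0,.132+.0355+.02),'staple':(.042,0,.1555),'pin':(.1677,0,.1675),'tooth':(.0307,0,.1415),'wire':(-.0173,0,.145)}
for k,v in pts.items(): print(k,c2w(p,v)[0].round(4),proj(S,c2w(p,v))[0].round(1),proj(D,c2w(p,v))[0].round(1))
E
python3 fit.py
```

```text
[0.63656327 0.05281469 0.04469541] 2.560858095639664
[[-1.   1.2]
 [ 0.2 -0.2]
 [ 0.2  0.2]
 [-1.2 -0.1]
 [-0.6  0.5]
 [ 2.2 -0.4]
 [-0.5  0.1]
 [ 1.6 -1.6]
 [-0.3  0.1]
 [ 0.5 -1. ]]
[0.00104617 0.00143564 0.00937589]
grip [0.6193 0.052  0.1875] [301.8 203.6] [305.  193.4]
staple [0.6785 0.0547 0.1555] [293.8 187.8] [292.5 188. ]
pin [0.8041 0.0603 0.1675] [276.7 144.8] [267.6 156.3]
tooth [0.6672 0.0542 0.1415] [295.7 193.9] [295.1 194.8]
wire [0.6193 0.052  0.145 ] [302.4 209.9] [305.4 205.9]
```

```bash
cat >> h.py <<'E'
cage=lambda: np.load('cage.npy')
def toolR(lean_deg,yaw):
    # columns: tool x,y,z in world ; lean back towards robot
    t=np.radians(lean_deg)
    B=np.array([[0,np.cos(t),np.sin(t)],[1,0,0],[0,np.sin(t),-np.cos(t)]])
    return R.from_euler('z',yaw).as_matrix()@B
def rel(p0,q0,pT,RT):
    R0=rot(q0); d=R0.T@(pT-p0); rv=R.from_matrix(R0.T@RT).as_rotvec(degrees=True)
    return d,rv
def tcp_for(g,RT): # g world grasp point
    return g+RT[:,2]*0.011
E
python3 - <<'E'
from h import *
from bench import telemetry
o=telemetry.get_obs(); p=cage()
RT=toolR(30,p[2]); print(np.linalg.det(RT))
g=c2w(p,(-.0173,0,.1875))[0]
T=tcp_for(g,RT)-RT[:,2]*.10
print(T,g); d,rv=rel(o['eef_pos'],o['eef_rot'],T,RT); print(d.round(4),rv.round(2),np.linalg.norm(d))
E
```

```text
1.0000000000000002
[0.57482499 0.05005343 0.26457626] [0.61928055 0.05204171 0.1875    ]
[-0.3368  0.5255 -0.0253] [-29.63   5.75 -21.47] 0.6246864102337673
```

step_arm(plan=[[[-0.337,0.525,-0.025],[-29.6,5.75,-21.5]],[[-0.337,0.525,-0.025],[-29.6,5.75,-21.5]],[[-0.337,0.525,-0.025],[-29.6,5.75,-21.5]],[[-0.337,0.525,-0.025],[-29.6,5.75,-21.5]],[[-0.337,0.525,-0.025],[-29.6,5.75,-21.5]]], fingers=100)

```text
time_s: 2.0
eef_pos: [0.3434, 0.3438, 0.2483]
eef_rot: [0.18, 0.665, 0.7, 0.187]
wrist_force: [0.6, 0.4, -0.2]
opening: 1.0
```

```bash
cat > go.py <<'E'
import sys
from h import *
from bench import telemetry
back=float(sys.argv[1]); dx=float(sys.argv[2]) if len(sys.argv)>2 else 0
o=telemetry.get_obs(); p=cage()
RT=toolR(30,p[2]); g=c2w(p,(-.0173+dx,0,.1875))[0]
T=tcp_for(g,RT)-RT[:,2]*back
d,rv=rel(o['eef_pos'],o['eef_rot'],T,RT); print(o['time_s'],o['eef_pos'],o['q'].round(2) if hasattr(o['q'],'round') else o['q'],o['wrist_force'],o['opening']);print(d.round(4),rv.round(2),np.linalg.norm(d))
E
python3 go.py .1
```

```text
2.0 [0.34343411 0.3437505  0.24828028] [ 0.75 -0.24  2.09 -0.42  0.92 -0.68] [ 0.62969454  0.39999661 -0.24382205] 0.9999853801311357
[-0.3052  0.1947  0.0951] [ 0.11 -0.04  0.4 ] 0.37425294530176384
```

step_arm(plan=[[[-0.305,0.195,0.095],[0,0,0]],[[-0.305,0.195,0.095],[0,0,0]],[[-0.305,0.195,0.095],[0,0,0]],[[-0.305,0.195,0.095],[0,0,0]],[[-0.305,0.195,0.095],[0,0,0]]])

```text
time_s: 2.5
eef_pos: [0.4991, 0.1463, 0.2603]
eef_rot: [0.179, 0.667, 0.698, 0.188]
wrist_force: [1.1, 1.2, -0.6]
opening: 1.003
```

```bash
python3 go.py .1
```

```text
2.5 [0.49910041 0.14629385 0.26031873] [ 0.06 -0.3   2.1  -0.01  0.81 -1.55] [ 1.12862804  1.17977714 -0.64165446] 1.0029817562411567
[-0.0996  0.0638  0.0321] [ 0.09 -0.01  0.01] 0.12253390143706114
```

step_arm(plan=[[[-0.098,0.062,0.031],[0,0,0]],[[-0.098,0.062,0.031],[0,0,0]],[[-0.098,0.062,0.031],[0,0,0]],[[-0.098,0.062,0.031],[0,0,0]]])

```text
time_s: 2.9
eef_pos: [0.5731, 0.0504, 0.2639]
eef_rot: [0.179, 0.669, 0.697, 0.187]
wrist_force: [-0.9, 0.4, 0.2]
opening: 1.002
```

```bash
python3 go.py .1
python3 - <<'E'
from bench import viewer,nets,telemetry
import cv2
im=viewer.camera('wrist'); cv2.imwrite('pics/wrist1.png',im[:,:,::-1])
print(viewer.get_calibration('wrist'))
E
```

```text
2.9 [0.57314049 0.05043512 0.26388531] [-0.18 -0.17  1.99  0.15  0.81 -1.87] [-0.88773487  0.39118345  0.16012302] 1.001835200222459
[-0.0005  0.0018  0.0002] [-0.    0.13 -0.18] 0.001860276975714382
{'K': array([[288.51695475,   0.        , 321.73436131],
       [  0.        , 288.51695475, 195.04908693],
       [  0.        ,   0.        ,   1.        ]]), 'origin': array([0.44667414, 0.04738979, 0.34586464]), 'orientation': array([ 0.63861539, -0.26636292, -0.27833987,  0.6661442 ])}
```

View pics/wrist1.png

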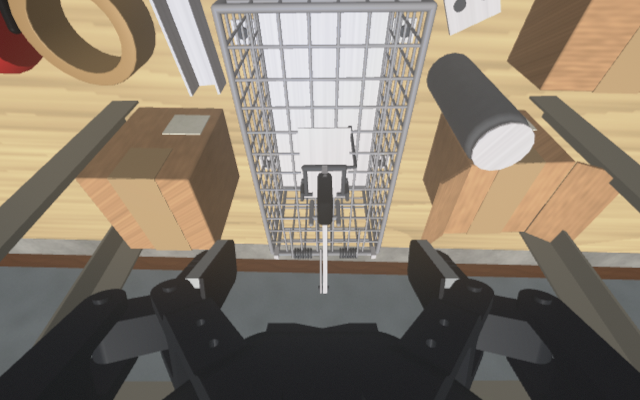

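```bash
cat > ov.py <<'E'
import sys,cv2
from h import *
from bench import viewer
p=cage(); C=viewer.get_calibration('wrist')
im=cv2.imread(sys.argv[1])
L=.14;W=.07
pts=[(s*L,t*W,z) for s in(-1,1) for t in (-1,1) for z in (0,.13)]+[(-.0173,0,.1875),(-.0173,0,.2015),(.0307,0,.1415),(-.0173,.018,.145),(-.0173,-.018,.145),(.1677,0,.1715),(.042,0,.1555)]
u=proj(C,c2w(p,pts)); print(u.round(1))
f=4;x0,y0=220,90
im=cv2.resize(im[y0:y0+150,x0:x0+200],None,fx=f,fy=f,interpolation=cv2.INTER_CUBIC)
if len(sys.argv)>3:
  for a in u: cv2.circle(im,tuple(int(v) for v in ((a-[x0-.5,y0-.5])*f)),2,(0,0,255),-1)
cv2.imwrite(sys.argv[2],im)
E
python3 ov.py pics/wrist1.png pics/w1o.png 1; python3 ov.py pics/wrist1.png pics/w1r.png >/dev/null
```

```text
[[246.  -23. ]
 [209.2  13. ]
 [390.9 -23.4]
 [424.8  12.4]
 [277.9 186.7]
 [267.6 253.8]
 [362.5 186.6]
 [372.2 253.6]
 [318.3 205.9]
 [318.2 219.2]
 [319.1 204.5]
 [338.3 171.6]
 [299.  171.7]
 [319.9 292.7]
 [319.2 221.8]]
```

View pics/w1o.png

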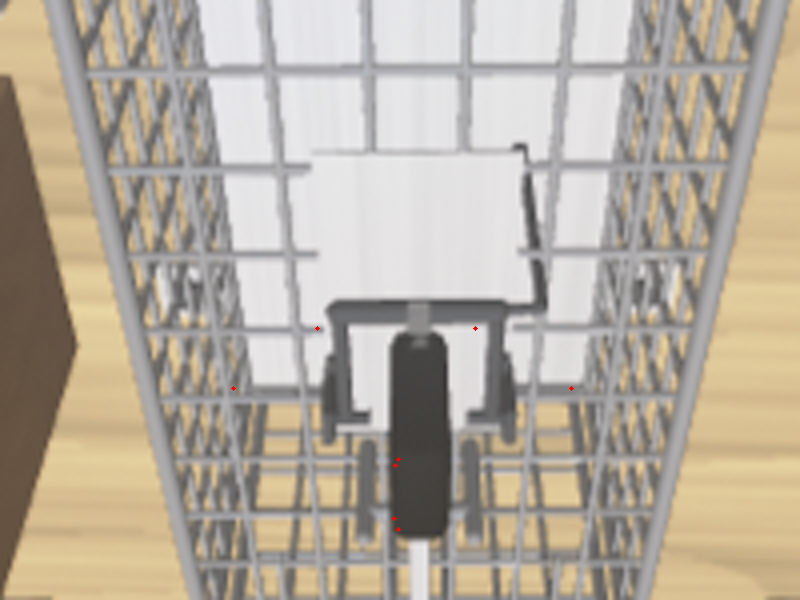

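View pics/w1r.png

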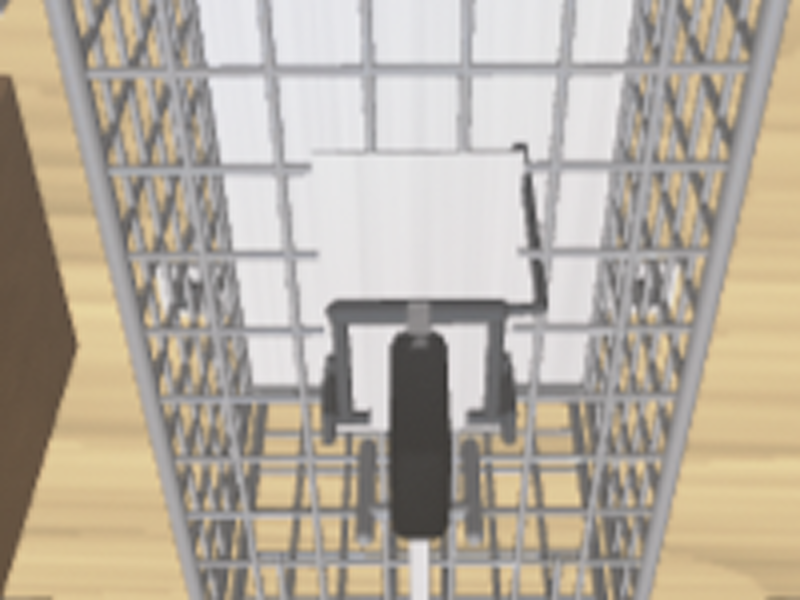

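Run:
```python
import cv2
a=cv2.imread('pics/wrist1.png')
b=cv2.resize(a[200:300,250:400],None,fx=5,fy=5,interpolation=cv2.INTER_CUBIC); cv2.imwrite('pics/w1far.png',b)
b=cv2.resize(a[0:100,205:445],None,fx=3.3,fy=3.3,interpolation=cv2.INTER_CUBIC); cv2.imwrite('pics/w1near.png',b)
```

```text
(no output)
```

View pics/w1far.png

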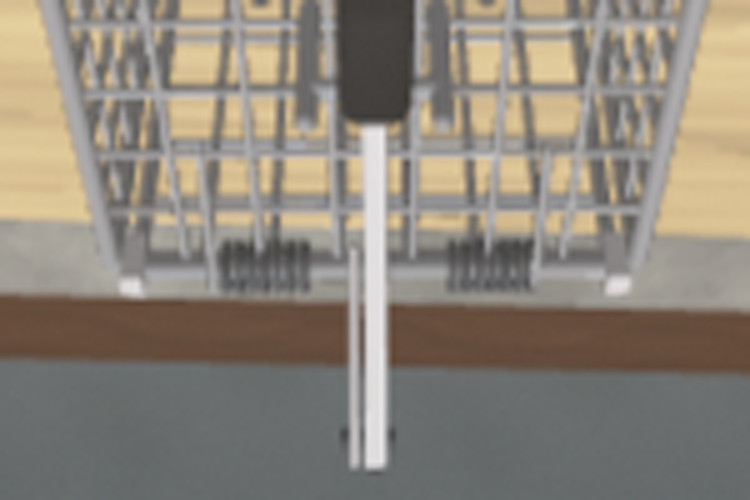

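View pics/w1near.png

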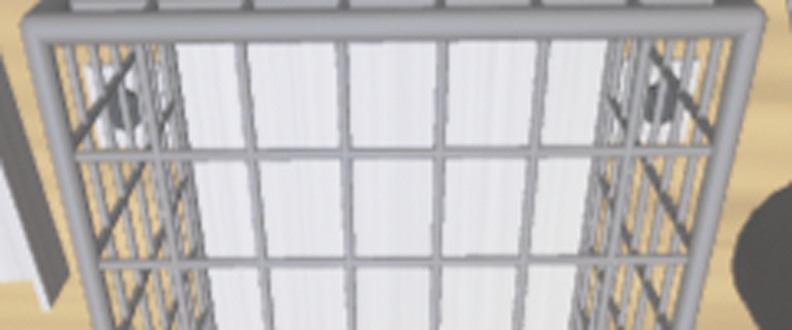

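```bash
cat > fit2.py <<'E'
from h import *
from bench import viewer
C=viewer.get_calibration('wrist'); p0=cage()
gx=-.0173
obs=[((215,6.7),(-.137,-.067,.127),'near roofR'),((432.9,6.7),(-.137,.067,.127),'near roofL'),
((317.5,224),(gx+.013,-.006,.2015),'grip front top R'),((332.3,224),(gx+.013,.006,.2015),'grip ftL'),
((319.5,176),(gx-.013,-.006,.2015),'rearR'),((331.5,176),(gx-.013,.006,.2015),'rearL'),
((324.8,287.4),(.1677,0,.1675),'pin'),((275,253.6),(.140,-.067,.127),'hR'),((374,253.6),(.140,.067,.127),'hL')]
def cam(e):
    c=dict(C); q=R.from_rotvec(e)*R.from_matrix(rot(C['orientation'])); w=q.as_quat(); c['orientation']=np.r_[w[3],w[:3]]; return c
def pr(v): return np.array([proj(cam(v[3:6]),c2w(v[:3],o[1]))[0] for o in obs])
px=np.array([o[0] for o in obs])
for name,s in (('cage only',1e-6),('cam rot free',.02)):
    f=lambda v:np.r_[(pr(v)-px).ravel(), (v[:2]-p0[:2])/.003, (v[2]-p0[2])/.01, v[3:6]/s]
    r=least_squares(f,np.r_[p0,0,0,0],x_scale=[.01,.01,.01,.01,.01,.01])
    print(name,r.x.round(4)); 
    for o,d in zip(obs,(pr(r.x)-px).round(1)): print(o[2],d)
print((pr(np.r_[p0,0,0,0])-px).round(1))
E
python3 fit2.py
```

```text
cage only [ 0.6257  0.0576  0.0485 -0.      0.     -0.    ]
near roofR [ 4.4 -8.2]
near roofL [-3.4 -9.7]
grip front top R [-0.3 -2.8]
grip ftL [ 0.3 -2.9]
rearR [-2.9 22.1]
rearL [ 1.8 22. ]
pin [-0.4 -1.5]
hR [-1.5 -6.2]
hL [ 1.  -6.6]
cam rot free [ 0.6254  0.0561  0.0395  0.001   0.0017 -0.0095]
near roofR [ 4.2 -8.3]
near roofL [ -3.5 -10. ]
grip front top R [-0.2 -2.7]
grip ftL [ 0.4 -2.8]
rearR [-2.8 22.1]
rearL [ 1.9 22. ]
pin [-0.3 -1.1]
hR [-1.5 -5.8]
hL [ 1.1 -6.3]
[[  1.2  10.3]
 [-14.9   9.7]
 [ -6.6   5.5]
 [ -6.5   5.5]
 [ -9.6  32. ]
 [ -5.5  31.9]
 [ -4.9   2.4]
 [ -4.8  -1.7]
 [ -4.3  -1.9]]
```

```bash
sed -i "s/((319.5,176),(gx-.013,-.006,.2015)/((317.5,203),(gx-.013,-.006,.2015)/; s/((331.5,176),(gx-.013,.006,.2015)/((332.3,203),(gx-.013,.006,.2015)/" fit2.py; python3 fit2.py
```

```text
cage only [ 0.6305  0.0577  0.0484 -0.      0.     -0.    ]
near roofR [6.1 0.5]
near roofL [-5.5 -1. ]
grip front top R [-0.3  1. ]
grip ftL [-0.   0.9]
rearR [-0.9 -0.4]
rearL [ 0.7 -0.5]
pin [-0.5  0.3]
hR [-1.1 -4.1]
hL [ 0.5 -4.5]
cam rot free [ 0.6279  0.0555  0.0408 -0.0034  0.0098 -0.0088]
near roofR [ 5.8 -0.3]
near roofL [-5.  -1.9]
grip front top R [-0.5  1.7]
grip ftL [-0.   1.6]
rearR [-1.1 -0.1]
rearL [ 0.7 -0.2]
pin [-0.3  2.4]
hR [-1.2 -2.4]
hL [ 1.1 -2.6]
[[  1.2  10.3]
 [-14.9   9.7]
 [ -6.6   5.5]
 [ -6.5   5.5]
 [ -7.6   5. ]
 [ -6.3   4.9]
 [ -4.9   2.4]
 [ -4.8  -1.7]
 [ -4.3  -1.9]]
```

Run:
```python
import cv2
a=cv2.imread('pics/wrist1.png')
b=cv2.resize(a[155:235,285:365],None,fx=9,fy=7,interpolation=cv2.INTER_CUBIC); 
import numpy as np
b=(255*(b/255.)**.6).astype('uint8')
cv2.imwrite('pics/w1g.png',b)
```

```text
(no output)
```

View pics/w1g.png

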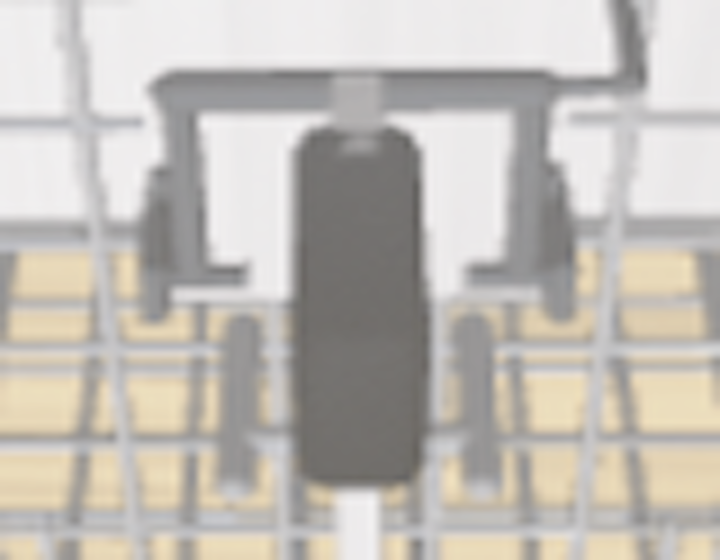

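```bash
sed -i "s/(-.137,-.067,.127)/(-.14,-.07,.13)/;s/(-.137,.067,.127)/(-.14,.07,.13)/" fit2.py
cat >> fit2.py <<'E'
for v in (np.r_[.6305,.0577,.0484,0,0,0],r.x,np.r_[.6285,.0562,.0447,0,0,0]):
    for xw in (-.014,-.0173,-.020,-.024): print(v.round(4),xw,proj(cam(v[3:6]),c2w(v[:3],[(xw,.018,.145),(xw,-.018,.145)])).round(1).tolist())
E
python3 fit2.py; echo obs wire y 167.9 x 302.5..346
```

```text
cage only [ 0.6325  0.0578  0.0484 -0.      0.     -0.    ]
near roofR [-0.1 -0.1]
near roofL [ 0.8 -1.6]
grip front top R [-0.3  2.6]
grip ftL [-0.1  2.5]
rearR [-0.9  1.5]
rearL [0.6 1.4]
pin [-0.5  1. ]
hR [-0.9 -3.2]
hL [ 0.3 -3.6]
cam rot free [ 0.6323  0.0557  0.0406 -0.0025  0.001  -0.009 ]
near roofR [-0.1 -0.1]
near roofL [ 0.9 -1.8]
grip front top R [-0.3  2.7]
grip ftL [-0.1  2.6]
rearR [-1.   1.5]
rearL [0.5 1.5]
pin [-0.3  1.2]
hR [-0.7 -3.1]
hL [ 0.6 -3.4]
[[-5.8  6.3]
 [-8.1  5.7]
 [-6.6  5.5]
 [-6.5  5.5]
 [-7.6  5. ]
 [-6.3  4.9]
 [-4.9  2.4]
 [-4.8 -1.7]
 [-4.3 -1.9]]
[0.6305 0.0577 0.0484 0.     0.     0.    ] -0.014 [[344.1, 169.4], [304.5, 169.6]]
[0.6305 0.0577 0.0484 0.     0.     0.    ] -0.0173 [[344.2, 166.6], [304.3, 166.8]]
[0.6305 0.0577 0.0484 0.     0.     0.    ] -0.02 [[344.4, 164.3], [304.1, 164.5]]
[0.6305 0.0577 0.0484 0.     0.     0.    ] -0.024 [[344.6, 160.7], [303.9, 160.9]]
[ 0.6323  0.0557  0.0406 -0.0025  0.001  -0.009 ] -0.014 [[344.1, 171.2], [304.6, 171.4]]
[ 0.6323  0.0557  0.0406 -0.0025  0.001  -0.009 ] -0.0173 [[344.2, 168.4], [304.4, 168.6]]
[ 0.6323  0.0557  0.0406 -0.0025  0.001  -0.009 ] -0.02 [[344.4, 166.1], [304.3, 166.3]]
[ 0.6323  0.0557  0.0406 -0.0025  0.001  -0.009 ] -0.024 [[344.6, 162.6], [304.1, 162.8]]
[0.6285 0.0562 0.0447 0.     0.     0.    ] -0.014 [[342.7, 167.7], [302.8, 167.8]]
[0.6285 0.0562 0.0447 0.     0.     0.    ] -0.0173 [[342.9, 164.9], [302.7, 165.0]]
[0.6285 0.0562 0.0447 0.     0.     0.    ] -0.02 [[343.0, 162.5], [302.5, 162.6]]
[0.6285 0.0562 0.0447 0.     0.     0.    ] -0.024 [[343.2, 158.9], [302.3, 159.0]]
obs wire y 167.9 x 302.5..346
```

```bash
python3 - <<'E'
import numpy as np; np.save('cage.npy',[.632,.056,.043])
E
python3 go.py .1; python3 go.py .0
```

```text
2.95 [0.57191533 0.05212025 0.26328447] [-0.18 -0.17  1.99  0.15  0.81 -1.86] [-0.41059999  0.12718512 -0.61880414] 0.9991459334780022
[ 0.0013 -0.0007 -0.0019] [-0.08  0.   -0.04] 0.0024319786474797517
2.95 [0.57191533 0.05212025 0.26328447] [-0.18 -0.17  1.99  0.15  0.81 -1.86] [-0.41059999  0.12718512 -0.61880414] 0.9991459334780022
[ 0.0013 -0.0006  0.0981] [-0.08  0.   -0.04] 0.09809057311872196
```

step_arm(plan=[[[0.001,-0.0005,0.03],[0,0,0]],[[0.001,-0.0005,0.055],[0,0,0]],[[0.001,-0.0005,0.07],[0,0,0]],[[0.001,-0.0005,0.07],[0,0,0]],[[0.001,-0.0005,0.07],[0,0,0]]])

```text
time_s: 3.45
eef_pos: [0.6054, 0.0573, 0.2027]
eef_rot: [0.178, 0.667, 0.699, 0.187]
wrist_force: [-0.0, -0.5, 0.4]
opening: 1.005
```

```bash
python3 go.py 0
python3 - <<'E'
from bench import viewer,nets,telemetry
import cv2
im=viewer.camera('wrist'); cv2.imwrite('pics/wrist2.png',im[:,:,::-1])
E
```

```text
3.45 [0.60535302 0.05734985 0.20265939] [-0.15 -0.01  1.98  0.16  0.66 -1.87] [-0.0412296  -0.45872922  0.42354766] 1.0046500104316318
[-0.0026  0.0005  0.0288] [-0.07 -0.12  0.19] 0.02887192190369972
```

View pics/wrist2.png

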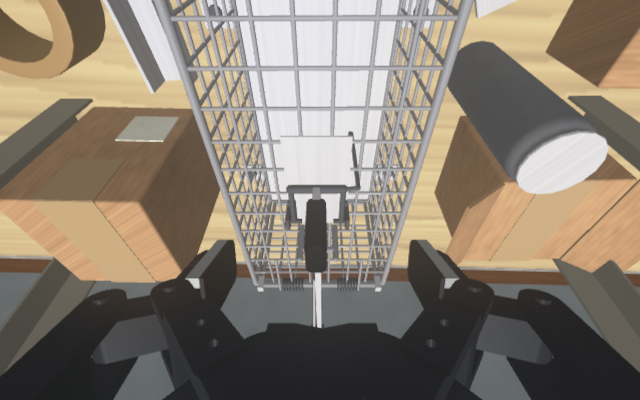

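step_arm(plan=[[[0,0,0],[0,0,0]],[[0,0,0],[0,0,0]]])

```text
time_s: 3.7
eef_pos: [0.6063, 0.0562, 0.2039]
eef_rot: [0.179, 0.667, 0.698, 0.187]
wrist_force: [-0.3, -0.5, -0.0]
opening: 0.998
```

```bash
python3 go.py 0
python3 - <<'E'
from bench import viewer,nets,telemetry
import cv2
C=viewer.get_calibration('wrist')
im=viewer.camera('wrist'); cv2.imwrite('pics/wrist3.png',im[:,:,::-1])
b=cv2.resize(im[160:360,180:460,::-1],None,fx=2.8,fy=2.8,interpolation=cv2.INTER_CUBIC)
cv2.imwrite('pics/w3c.png',(255*(b/255.)**.5).astype('uint8'))
from h import *
p=cage()
print(proj(C,c2w(p,[(-.0173+.013,0,.2015),(-.0173-.013,0,.2015),(-.0173,.018,.145),(-.0173,-.018,.145)])).round(1))
o=telemetry.get_obs(); Rm=rot(o['eef_rot']); T=np.array(o['eef_pos'])
for dz in(-.011,.008): print(proj(C,T+Rm[:,2]*dz))
E
```

```text
3.7 [0.60631982 0.05620608 0.20389753] [-0.15 -0.01  1.98  0.16  0.66 -1.87] [-0.34924388 -0.45286493 -0.0237866 ] 0.9977388452740564
[-0.0013 -0.001   0.0294] [ 0.07 -0.05  0.14] 0.029419637672842558
[[318.2 270.1]
 [317.9 243.5]
 [345.5 185.1]
 [292.1 185. ]]
[[320.1754467  262.96545726]]
[[320.3474709  245.54175404]]
```

View pics/w3c.png

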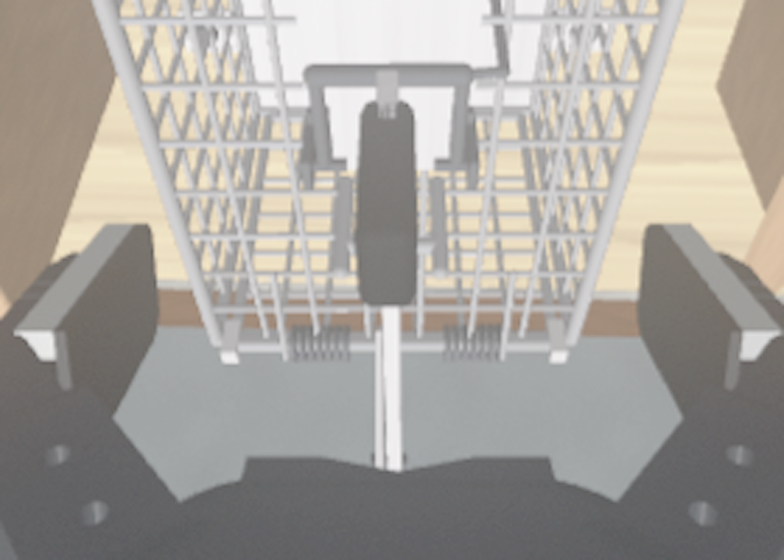

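step_arm(plan=[[[-0.002,-0.001,0.01],[0,0,0]],[[-0.002,-0.001,0.02],[0,0,0]],[[-0.002,-0.001,0.029],[0,0,0]],[[-0.002,-0.001,0.029],[0,0,0]],[[-0.002,-0.001,0.029],[0,0,0]]])

```text
time_s: 4.25
eef_pos: [0.6196, 0.0546, 0.1761]
eef_rot: [0.178, 0.668, 0.698, 0.186]
wrist_force: [-0.2, -0.3, 0.4]
opening: 1.0
```

```bash
python3 go.py 0
python3 - <<'E'
from bench import viewer,nets,telemetry
import cv2
im=viewer.camera('wrist')
b=cv2.resize(im[160:360,180:460,::-1],None,fx=2.8,fy=2.8,interpolation=cv2.INTER_CUBIC)
cv2.imwrite('pics/w4c.png',(255*(b/255.)**.5).astype('uint8'))
E
```

```text
4.25 [0.61962513 0.05464945 0.17611832] [-0.15  0.07  1.96  0.17  0.6  -1.89] [-0.23261808 -0.3044089   0.42688941] 1.0001921963067373
[ 0.0008  0.0015 -0.0013] [-0.12 -0.07  0.11] 0.002120574334453353
```

View pics/w4c.png

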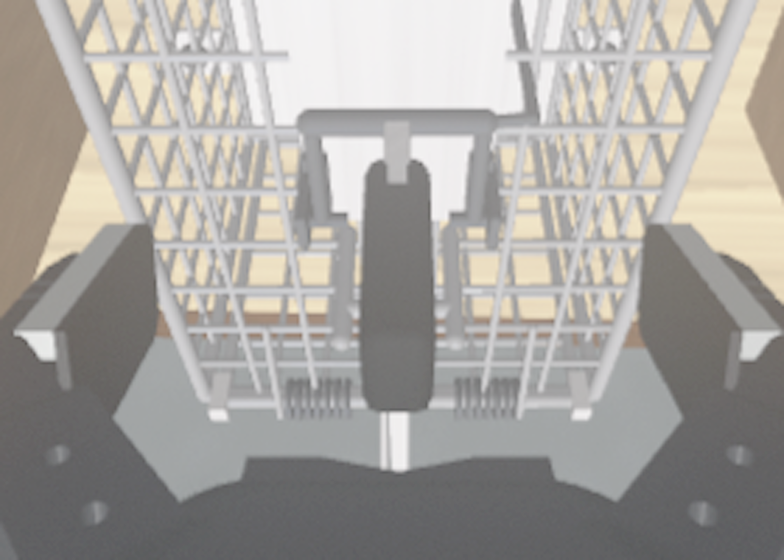

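step_arm(plan=[[[0,0,0],[0,0,0]],[[0,0,0],[0,0,0]],[[0,0,0],[0,0,0]],[[0,0,0],[0,0,0]],[[0,0,0],[0,0,0]]], fingers=0)

```text
time_s: 4.8
eef_pos: [0.6199, 0.0546, 0.1772]
eef_rot: [0.179, 0.667, 0.698, 0.187]
wrist_force: [-0.7, 0.9, 0.4]
opening: 0.141
```

step_arm(plan=[[[0,0,0],[0,0,0]],[[0,0,0],[0,0,0]],[[0,0,0],[0,0,0]]])

```text
time_s: 5.1
eef_pos: [0.6198, 0.0546, 0.1771]
eef_rot: [0.179, 0.667, 0.698, 0.187]
wrist_force: [-1.7, -1.2, 3.2]
opening: 0.126
```

```bash
python3 go.py 0
python3 - <<'E'
from bench import viewer,nets,telemetry
import cv2
im=viewer.camera('wrist')
b=cv2.resize(im[160:360,180:460,::-1],None,fx=2.8,fy=2.8,interpolation=cv2.INTER_CUBIC)
cv2.imwrite('pics/w5c.png',(255*(b/255.)**.5).astype('uint8'))
o=telemetry.get_obs(); print(o['torque'],o['wrist_force'])
E
```

```text
5.1 [0.61980629 0.05459671 0.17711935] [-0.15  0.06  1.96  0.17  0.61 -1.89] [-1.70854458 -1.19826565  3.22838028] 0.1262663565348064
[ 0.0009  0.0008 -0.0005] [-0.03 -0.06  0.13] 0.001302521287030063
[-0.0223541   0.33715298  0.14526912] [-1.96694303 -0.60227709  2.19411776]
```

View pics/w5c.png

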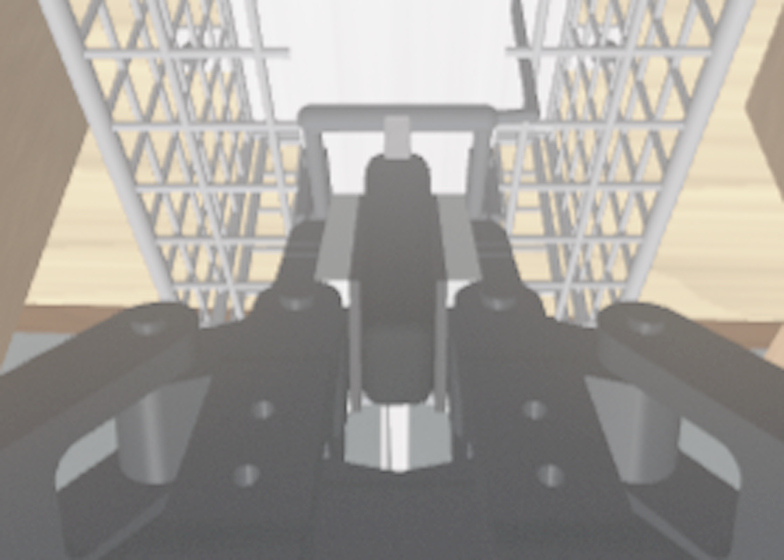

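```bash
cat > plan.py <<'E'
from h import *
TH=np.radians(30)
H=np.array([.140,.132]); r=.045
def pin(phi): a=np.radians(38)-phi; return H+r*np.array([np.sin(a),np.cos(a)])
def Ry(al): return np.array([[np.cos(al),np.sin(al)],[-np.sin(al),np.cos(al)]])
def pt(phi,al,b): return pin(phi)+Ry(al)@np.array(b)
TCPB=(-.1795,.0105); TO=(-.137,-.026)
def rest(phi): # alpha with underside on staple
    from scipy.optimize import brentq
    def f(al):
        d=Ry(al).T@(np.array([.042,.1555])-pin(phi)); return d[1]+.012
    return brentq(f,-.2,.2)
def phi_for(tx,al=None):
    from scipy.optimize import brentq
    return brentq(lambda ph: pt(ph,rest(ph) if al is None else al,TO)[0]-tx,-.1,1.65)
def phi_al(tx,tz): # phi, alpha with tooth at (tx,tz)
    from scipy.optimize import fsolve
    s=fsolve(lambda v:(pt(v[0],v[1],TO)-[tx,tz])*1e3,[max(0,(.0307-tx)/.045),.05]); return s
def row(phi,al,phi0=0.,al0=0.):
    # shift in tool axes (tool axes at phi0/al0 pose), turn about tool x
    d=pt(phi,al,TCPB)-pt(phi0,al0,TCPB)
    th=TH-al0
    return [0,round(d@[np.cos(th),np.sin(th)]*1e3,1),round(d@[np.sin(th),-np.cos(th)]*1e3,1)],round(np.degrees(al-al0),2)
if __name__=='__main__':
    print('rest0',np.degrees(rest(0)),pt(0,0,TO))
    for tx in (.0307,.02,.01,0,-.01,-.0203,-.0225,-.025,-.027):
        ph=phi_for(tx); print('rest tx',tx,'phi',round(ph,3),'al',np.degrees(rest(ph)).round(2),'tooth',pt(ph,rest(ph),TO).round(4),row(ph,rest(ph)))
    for tx,tz in ((.028,.146),(.022,.152),(.015,.155),(.005,.155),(-.005,.155),(-.015,.155),(-.021,.155),(-.026,.155)):
        ph,al=phi_al(tx,tz); print('lift',tx,tz,round(ph,3),np.degrees(al).round(2),row(ph,al), pt(ph,al,(-.185,.034)).round(4))
E
python3 plan.py
```

```text
rest0 0.018011560032146823 [0.03070477 0.14146048]
rest tx 0.0307 phi -0.0 al 0.02 tooth [0.0307 0.1415] ([0, np.float64(0.0), np.float64(-0.0)], np.float64(0.02))
rest tx 0.02 phi 0.319 al -3.46 tooth [0.02   0.1401] ([0, np.float64(-13.1), np.float64(-3.0)], np.float64(-3.46))
rest tx 0.01 phi 0.572 al -5.19 tooth [0.01   0.1385] ([0, np.float64(-24.1), np.float64(-5.9)], np.float64(-5.19))
rest tx 0 phi 0.801 al -5.61 tooth [-0.      0.1373] ([0, np.float64(-33.7), np.float64(-9.7)], np.float64(-5.61))
rest tx -0.01 phi 1.016 al -4.64 tooth [-0.01    0.1372] ([0, np.float64(-41.6), np.float64(-15.0)], np.float64(-4.64))
rest tx -0.0203 phi 1.232 al -1.88 tooth [-0.0203  0.1395] ([0, np.float64(-46.9), np.float64(-23.1)], np.float64(-1.88))
rest tx -0.0225 phi 1.278 al -0.99 tooth [-0.0225  0.1404] ([0, np.float64(-47.5), np.float64(-25.3)], np.float64(-0.99))
rest tx -0.025 phi 1.333 al 0.17 tooth [-0.025   0.1417] ([0, np.float64(-48.0), np.float64(-28.1)], np.float64(0.17))
rest tx -0.027 phi 1.377 al 1.25 tooth [-0.027  0.143] ([0, np.float64(-48.0), np.float64(-30.6)], np.floa
[... 169 characters left out ...]
float64(-14.2)], np.float64(2.36)) [-0.0235  0.2139]
lift 0.015 0.155 0.37 2.46 ([0, np.float64(-4.5), np.float64(-20.3)], np.float64(2.46)) [-0.0304  0.217 ]
lift 0.005 0.155 0.603 1.7 ([0, np.float64(-13.9), np.float64(-25.1)], np.float64(1.7)) [-0.0412  0.2164]
lift -0.005 0.155 0.824 1.91 ([0, np.float64(-22.4), np.float64(-30.2)], np.float64(1.91)) [-0.051   0.2166]
lift -0.015 0.155 1.046 3.02 ([0, np.float64(-30.0), np.float64(-35.5)], np.float64(3.02)) [-0.0598  0.2174]
lift -0.021 0.155 1.186 4.16 ([0, np.float64(-34.1), np.float64(-38.8)], np.float64(4.16)) [-0.0645  0.2183]
lift -0.026 0.155 1.311 5.44 ([0, np.float64(-37.2), np.float64(-41.6)], np.float64(5.44)) [-0.0681  0.2193]
```

step_arm(plan=[[[0,0.0011,-0.0057],[1.2,0,0]],[[0,0,-0.014],[2.35,0,0]],[[0,-0.0045,-0.0203],[2.45,0,0]],[[0,-0.0045,-0.0203],[2.45,0,0]],[[0,-0.0045,-0.0203],[2.45,0,0]]])

```text
time_s: 5.65
eef_pos: [0.6059, 0.0539, 0.1924]
eef_rot: [0.165, 0.671, 0.702, 0.172]
wrist_force: [3.2, 0.0, -1.1]
opening: 0.128
```

```bash
cat > st.py <<'E'
from plan import *
from bench import telemetry
import sys
o=telemetry.get_obs(); p=cage(); T=np.array(o['eef_pos'])
c,s=np.cos(p[2]),np.sin(p[2]); d=T-[p[0],p[1],0]
tc=np.array([c*d[0]+s*d[1],T[2]]); z=rot(o['eef_rot'])[:,2]; lean=np.degrees(np.arctan2(np.hypot(z[0],z[1]),-z[2]))
fw=np.array(o['wrist_force'])
print('t',round(o['time_s'],2),'tcp cage xz',tc.round(4),'y',(-s*d[0]+c*d[1]).round(4),'lean',lean.round(2),'F cage x,y,z',(c*fw[0]+s*fw[1]).round(1),(-s*fw[0]+c*fw[1]).round(1),fw[2].round(1),'M',np.round(o['torque'],2),'op',round(o['opening'],3))
al=np.radians(30-lean)
# implied pin/tooth with grasp offset correction from start measurement
print('implied tooth',(tc-Ry(al)@np.array(TCPB)+Ry(al)@np.array(TO)).round(4),'implied pin',(tc-Ry(al)@np.array(TCPB)).round(4))
E
python3 st.py
```

```text
t 5.65 tcp cage xz [-0.0262  0.1924] y -0.001 lean 27.59 F cage x,y,z 3.2 -0.1 -1.1 M [-0.02 -0.2   0.17] op 0.128
implied tooth [0.0148 0.1541] implied pin [0.1527 0.1743]
```

Run:
```python
from plan import *
b=phi_al(.015,.155)
for tx in (.009,.002,-.005,-.012):
    a=phi_al(tx,.155); print(tx,a.round(3),row(*a,*b))
b=phi_al(-.012,.155)
for tx,tz in ((-.018,.155),(-.022,.155),(-.026,.155),(-.027,.155)):
    a=phi_al(tx,tz); print(tx,a.round(3),row(*a,*b))
```

```text
0.009 [0.512 0.033] ([0, np.float64(-5.9), np.float64(-2.6)], np.float64(-0.58))
0.002 [0.67  0.029] ([0, np.float64(-12.3), np.float64(-5.7)], np.float64(-0.8))
-0.005 [0.824 0.033] ([0, np.float64(-18.2), np.float64(-9.1)], np.float64(-0.55))
-0.012 [0.979 0.045] ([0, np.float64(-23.8), np.float64(-12.5)], np.float64(0.13))
-0.018 [1.115 0.062] ([0, np.float64(-4.4), np.float64(-3.1)], np.float64(0.95))
-0.022 [1.21  0.077] ([0, np.float64(-7.2), np.float64(-5.2)], np.float64(1.8))
-0.026 [1.311 0.095] ([0, np.float64(-9.8), np.float64(-7.3)], np.float64(2.85))
-0.027 [1.337 0.1  ] ([0, np.float64(-10.4), np.float64(-7.8)], np.float64(3.15))
```

step_arm(plan=[[[0,-0.0059,-0.0026],[-0.6,0,0]],[[0,-0.0123,-0.0057],[-0.8,0,0]],[[0,-0.0182,-0.0091],[-0.55,0,0]],[[0,-0.0238,-0.0125],[0.15,0,0]],[[0,-0.0238,-0.0125],[0.15,0,0]]])

```text
time_s: 6.15
eef_pos: [0.5787, 0.0526, 0.1929]
eef_rot: [0.164, 0.671, 0.702, 0.171]
wrist_force: [5.4, -1.0, -1.0]
opening: 0.127
```

```bash
python3 st.py
python3 - <<'E'
from bench import viewer
import cv2
for c,(x,y) in (('wrist',(180,160)),('side',(240,130)),('scene',(240,130))):
    im=viewer.camera(c)[:,:,::-1]
    b=cv2.resize(im[y:y+200,x:x+280] if c=='wrist' else im[y:y+110,x:x+150],None,fx=2.8 if c=='wrist' else 5,fy=2.8 if c=='wrist' else 5,interpolation=cv2.INTER_CUBIC)
    cv2.imwrite(f'pics/p6{c}.png',(255*(b/255.)**(.5 if c=='wrist' else 1)).astype('uint8'))
E
```

```text
t 6.15 tcp cage xz [-0.0534  0.1929] y -0.0011 lean 27.38 F cage x,y,z 5.4 -1.2 -1.0 M [-0.09 -0.36  0.14] op 0.127
implied tooth [-0.0126  0.1545] implied pin [0.1254 0.1743]
```

View pics/p6wrist.png

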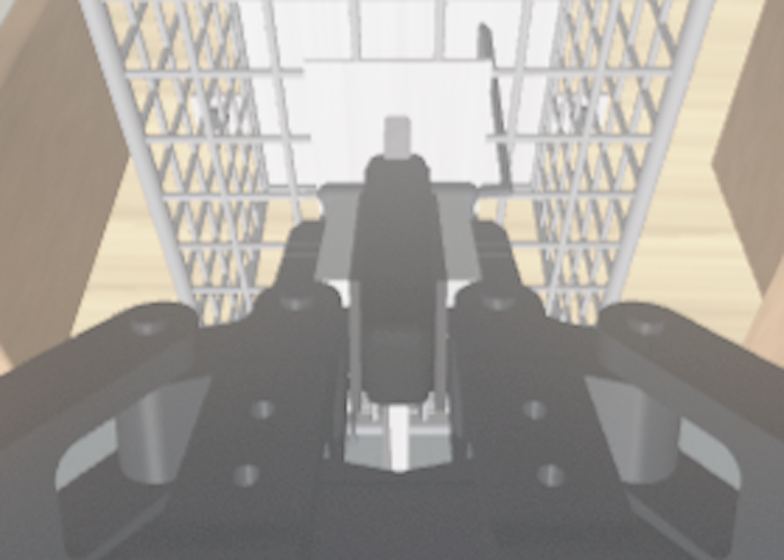

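View pics/p6side.png

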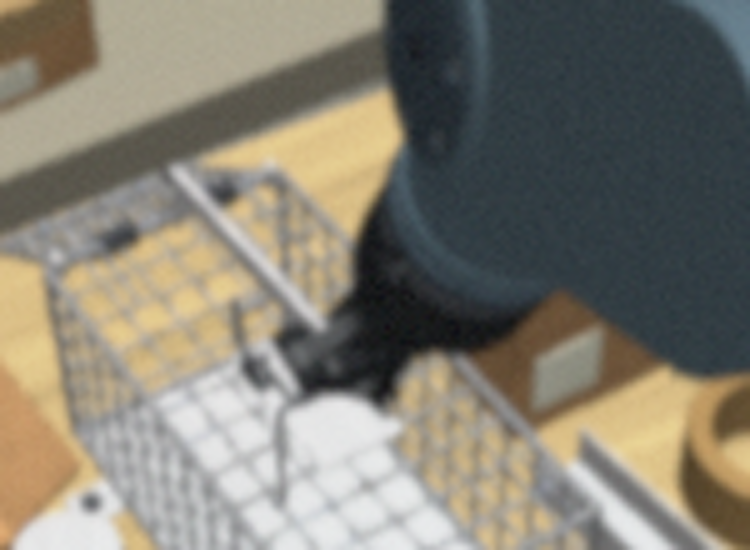

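View pics/p6scene.png

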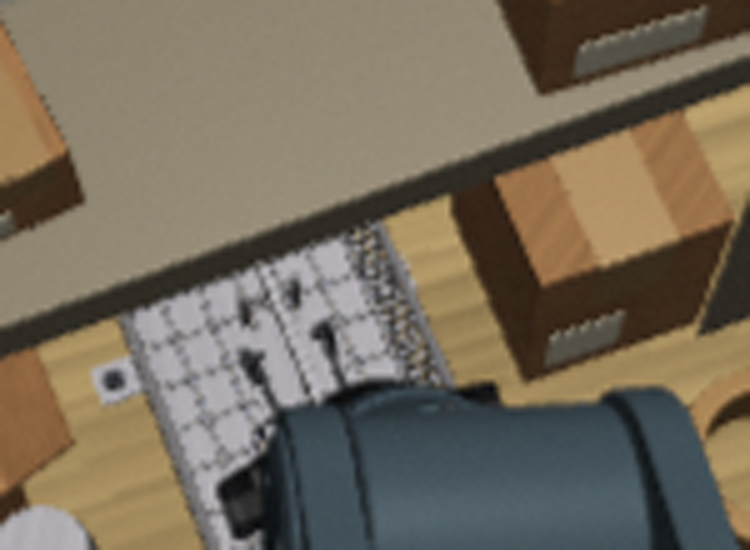

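```bash
python3 - <<'E'
from h import *
from bench import viewer
C=viewer.get_calibration('wrist');p=cage()
for x in (-.014,-.0173,-.020): print(x,proj(C,c2w(p,[(x,.018,.145),(x,-.018,.145)])).round(1).tolist())
import cv2
E
python3 st.py
```

```text
-0.014 [[347.1, 230.3], [297.3, 230.2]]
-0.0173 [[347.4, 227.2], [297.1, 227.2]]
-0.02 [[347.7, 224.7], [296.9, 224.7]]
t 6.3 tcp cage xz [-0.0528  0.1928] y -0.0011 lean 27.42 F cage x,y,z 5.1 -0.3 -1.2 M [-0.09 -0.46  0.05] op 0.133
implied tooth [-0.012   0.1544] implied pin [0.126  0.1742]
```

step_arm(plan=[[[0,-0.0044,-0.0031],[0.95,0,0]],[[0,-0.0072,-0.0052],[1.8,0,0]],[[0,-0.0098,-0.0073],[2.85,0,0]],[[0,-0.0104,-0.0078],[3.15,0,0]],[[0,-0.0104,-0.0078],[3.15,0,0]]])

```text
time_s: 6.8
eef_pos: [0.5672, 0.052, 0.1955]
eef_rot: [0.146, 0.675, 0.707, 0.152]
wrist_force: [6.0, -1.7, -0.2]
opening: 0.128
```

```bash
python3 st.py
python3 - <<'E'
from bench import viewer
import cv2
from h import *
C=viewer.get_calibration('wrist');p=cage()
for x in (-.014,-.0173,-.020): print(x,proj(C,c2w(p,[(x,.018,.145),(x,-.018,.145)])).round(1).tolist())
for c,(x,y) in (('wrist',(180,160)),('side',(240,130))):
    im=viewer.camera(c)[:,:,::-1]
    b=cv2.resize(im[y:y+200,x:x+280] if c=='wrist' else im[y:y+110,x:x+150],None,fx=2.8 if c=='wrist' else 5,fy=2.8 if c=='wrist' else 5,interpolation=cv2.INTER_CUBIC)
    cv2.imwrite(f'pics/p7{c}.png',(255*(b/255.)**(.5 if c=='wrist' else 1)).astype('uint8'))
E
```

```text
t 6.8 tcp cage xz [-0.0649  0.1955] y -0.0012 lean 24.35 F cage x,y,z 5.9 -1.9 -0.2 M [-0.12 -0.91  0.05] op 0.128
implied tooth [-0.0262  0.155 ] implied pin [0.1127 0.1674]
-0.014 [[346.1, 242.9], [298.5, 242.8]]
-0.0173 [[346.3, 240.0], [298.3, 239.9]]
-0.02 [[346.5, 237.5], [298.1, 237.5]]
```

View pics/p7wrist.png

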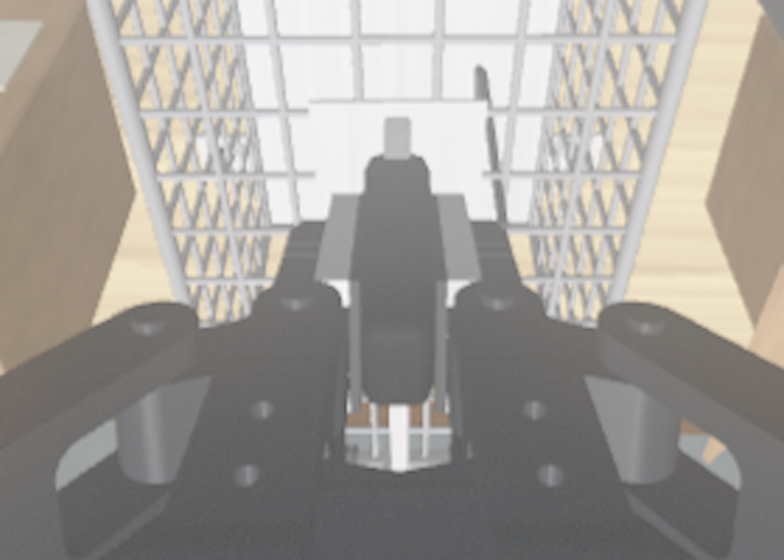

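View pics/p7side.png

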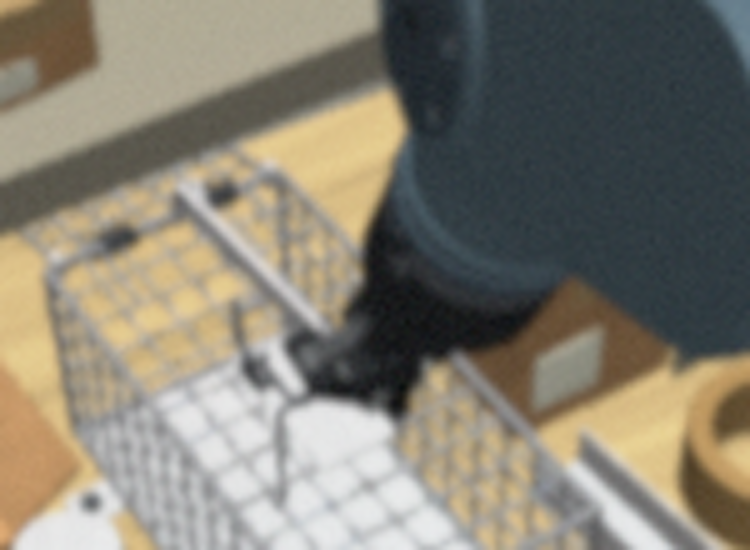

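Run:
```python
from plan import *
b=phi_al(-.027,.155)
for tz in (.151,.147,.144,.143):
    a=phi_al(-.0258,tz); print(tz,a.round(3),row(*a,*b))
ph=phi_for(-.0255); a=(ph,rest(ph)); print('rest',a,row(*a,*b),pt(*a,TO))
ph=phi_for(-.025); a=(ph,rest(ph)); print('rest',a,row(*a,*b),pt(*a,TO))
```

```text
0.151 [1.317 0.067] ([0, np.float64(-2.3), np.float64(4.8)], np.float64(-1.89))
0.147 [1.33  0.041] ([0, np.float64(-5.3), np.float64(9.0)], np.float64(-3.39))
0.144 [1.342 0.022] ([0, np.float64(-7.5), np.float64(12.1)], np.float64(-4.5))
0.143 [1.347 0.015] ([0, np.float64(-8.3), np.float64(13.2)], np.float64(-4.86))
rest (1.3436211579171256, 0.007472501137790502) ([0, np.float64(-8.8), np.float64(14.4)], np.float64(-5.32)) [-0.0255      0.14200401]
rest (1.332603547659953, 0.0030068988644859065) ([0, np.float64(-8.7), np.float64(15.0)], np.float64(-5.57)) [-0.025      0.1417014]
```

step_arm(plan=[[[0,-0.0023,0.0048],[-1.9,0,0]],[[0,-0.0053,0.009],[-3.4,0,0]],[[0,-0.0075,0.012],[-4.5,0,0]],[[0,-0.0083,0.0132],[-4.85,0,0]],[[0,-0.0083,0.0132],[-4.85,0,0]]])

```text
time_s: 7.4
eef_pos: [0.5646, 0.0519, 0.1795]
eef_rot: [0.174, 0.669, 0.7, 0.182]
wrist_force: [6.1, -0.7, -0.7]
opening: 0.126
```

```bash
python3 st.py
```

```text
t 7.4 tcp cage xz [-0.0676  0.1795] y -0.0012 lean 29.16 F cage x,y,z 6.1 -1.0 -0.7 M [-0.02 -0.72  0.13] op 0.126
implied tooth [-0.0256  0.1424] implied pin [0.1118 0.1664]
```

Run:
```python
from plan import *
b=phi_al(-.0258,.143)
for tx in (-.0255,-.025,-.0245):
  ph=phi_for(tx)
  for e in (0,-.004,-.008,-.012):
    a=(ph,rest(ph)+e); print('rest',e,row(*a,*b),pt(*a,TO))
```

```text
rest 0 ([0, np.float64(-0.6), np.float64(1.2)], np.float64(-0.45)) [-0.0255      0.14200401]
rest -0.004 ([0, np.float64(-1.0), np.float64(1.8)], np.float64(-0.68)) [-0.025399    0.14145545]
rest -0.008 ([0, np.float64(-1.4), np.float64(2.4)], np.float64(-0.91)) [-0.02529581  0.1409073 ]
rest -0.012 ([0, np.float64(-1.8), np.float64(3.0)], np.float64(-1.14)) [-0.02519042  0.14035956]
rest 0 ([0, np.float64(-0.6), np.float64(1.8)], np.float64(-0.71)) [-0.025      0.1417014]
rest -0.004 ([0, np.float64(-1.0), np.float64(2.4)], np.float64(-0.94)) [-0.02489655  0.1411533 ]
rest -0.008 ([0, np.float64(-1.4), np.float64(3.0)], np.float64(-1.17)) [-0.02479091  0.14060561]
rest -0.012 ([0, np.float64(-1.7), np.float64(3.6)], np.float64(-1.4)) [-0.02468308  0.14005835]
rest 0 ([0, np.float64(-0.5), np.float64(2.3)], np.float64(-0.96)) [-0.0245     0.1414123]
rest -0.004 ([0, np.float64(-0.9), np.float64(2.9)], np.float64(-1.18)) [-0.02439418  0.14086465]
rest -0.008 ([0, np.float64(-1.3), np.float64(3.6)], np.float64(-1.41)) [-0.02428617  0.14031742]
rest -0.012 ([0, np.float64(-1.7), np.float64(4.2)], np.float64(-1.64)) [-0.02417598  0.13977064]
```

step_arm(plan=[[[0,-0.0006,0.0012],[-0.45,0,0]],[[0,-0.0006,0.0012],[-0.45,0,0]],[[0,-0.0006,0.0012],[-0.45,0,0]]])

```text
time_s: 7.7
eef_pos: [0.565, 0.0519, 0.1785]
eef_rot: [0.177, 0.668, 0.699, 0.185]
wrist_force: [5.8, -0.9, -0.8]
opening: 0.131
```

```bash
python3 st.py
```

```text
t 7.7 tcp cage xz [-0.0672  0.1785] y -0.0012 lean 29.63 F cage x,y,z 5.8 -1.1 -0.8 M [-0.03 -0.65  0.06] op 0.131
implied tooth [-0.0249  0.1418] implied pin [0.1123 0.1669]
```

step_arm(plan=[[[0,-0.0004,0.0006],[-0.2,0,0]],[[0,-0.0004,0.0006],[-0.2,0,0]],[[0,-0.0004,0.0006],[-0.2,0,0]]])

```text
time_s: 8.0
eef_pos: [0.5649, 0.0519, 0.1778]
eef_rot: [0.178, 0.668, 0.699, 0.186]
wrist_force: [6.5, 0.5, -0.3]
opening: 0.125
```

```bash
python3 st.py
```

```text
t 8.0 tcp cage xz [-0.0672  0.1778] y -0.0012 lean 29.83 F cage x,y,z 6.5 0.2 -0.3 M [-0.06 -0.75  0.11] op 0.125
implied tooth [-0.0248  0.1412] implied pin [0.1123 0.1668]
```

step_arm(plan=[[[0,-0.0004,0.0006],[-0.23,0,0]],[[0,-0.0004,0.0006],[-0.23,0,0]],[[0,-0.0004,0.0006],[-0.23,0,0]]])

```text
time_s: 8.3
eef_pos: [0.5649, 0.0519, 0.1771]
eef_rot: [0.179, 0.667, 0.698, 0.187]
wrist_force: [6.1, -0.5, -0.7]
opening: 0.131
```

```bash
python3 st.py
```

```text
t 8.3 tcp cage xz [-0.0672  0.1771] y -0.0012 lean 30.06 F cage x,y,z 6.1 -0.7 -0.7 M [-0.01 -0.66  0.06] op 0.131
implied tooth [-0.0247  0.1407] implied pin [0.1123 0.1668]
```

step_arm(plan=[[[0,-0.0004,0.0006],[-0.23,0,0]],[[0,-0.0004,0.0006],[-0.23,0,0]],[[0,-0.0004,0.0006],[-0.23,0,0]]])

```text
time_s: 8.6
eef_pos: [0.565, 0.0519, 0.1766]
eef_rot: [0.181, 0.667, 0.698, 0.189]
wrist_force: [6.8, -0.7, -1.2]
opening: 0.13
```

```bash
python3 st.py
```

```text
t 8.6 tcp cage xz [-0.0671  0.1766] y -0.0012 lean 30.31 F cage x,y,z 6.7 -1.0 -1.2 M [ 0.02 -0.7   0.1 ] op 0.13
implied tooth [-0.0244  0.1403] implied pin [0.1124 0.167 ]
```

step_arm(plan=[[[0,-0.0004,0.0006],[-0.23,0,0]],[[0,-0.0004,0.0006],[-0.23,0,0]],[[0,-0.0004,0.0006],[-0.23,0,0]]])

```text
time_s: 8.9
eef_pos: [0.565, 0.0519, 0.176]
eef_rot: [0.182, 0.667, 0.697, 0.19]
wrist_force: [5.8, 0.1, 0.2]
opening: 0.133
```

```bash
python3 st.py
```

```text
t 8.9 tcp cage xz [-0.0671  0.176 ] y -0.0012 lean 30.55 F cage x,y,z 5.8 -0.1 0.2 M [ 0.04 -0.69  0.14] op 0.133
implied tooth [-0.0242  0.1399] implied pin [0.1125 0.1672]
```

step_arm(plan=[[[0,-0.0004,0.0006],[-0.23,0,0]],[[0,-0.0004,0.0006],[-0.23,0,0]],[[0,-0.0004,0.0006],[-0.23,0,0]]])

```text
time_s: 9.2
eef_pos: [0.5651, 0.0519, 0.1755]
eef_rot: [0.184, 0.666, 0.697, 0.192]
wrist_force: [6.2, -1.3, 0.8]
opening: 0.131
```

```bash
python3 st.py
```

```text
t 9.2 tcp cage xz [-0.067   0.1755] y -0.0012 lean 30.81 F cage x,y,z 6.1 -1.6 0.8 M [ 0.07 -0.66  0.14] op 0.131
implied tooth [-0.024   0.1396] implied pin [0.1126 0.1675]
```

Run:
```python
from plan import *
ph=phi_for(-.024); b=(ph,rest(ph))
for tx in (-.023,-.022,-.021,-.020,-.019,-.018,-.017):
  ph=phi_for(tx); a=(ph,rest(ph)); print(tx,round(ph,3),row(*a,*b),pt(*a,TO).round(4))
```

```text
-0.023 1.289 ([0, np.float64(0.2), np.float64(1.1)], np.float64(-0.46)) [-0.023   0.1406]
-0.022 1.268 ([0, np.float64(0.4), np.float64(2.2)], np.float64(-0.89)) [-0.022   0.1402]
-0.021 1.246 ([0, np.float64(0.7), np.float64(3.2)], np.float64(-1.29)) [-0.021   0.1397]
-0.02 1.225 ([0, np.float64(1.0), np.float64(4.1)], np.float64(-1.67)) [-0.02    0.1393]
-0.019 1.204 ([0, np.float64(1.4), np.float64(5.1)], np.float64(-2.03)) [-0.019  0.139]
-0.018 1.183 ([0, np.float64(1.8), np.float64(6.0)], np.float64(-2.36)) [-0.018   0.1387]
-0.017 1.162 ([0, np.float64(2.2), np.float64(6.8)], np.float64(-2.67)) [-0.017   0.1384]
```

step_arm(plan=[[[0,0.0001,0.0006],[-0.23,0,0]],[[0,0.0002,0.0011],[-0.46,0,0]],[[0,0.0002,0.0011],[-0.46,0,0]],[[0,0.0002,0.0011],[-0.46,0,0]]])

```text
time_s: 9.6
eef_pos: [0.5653, 0.0519, 0.1743]
eef_rot: [0.186, 0.665, 0.696, 0.194]
wrist_force: [4.9, -0.4, 4.6]
opening: 0.131
```

```bash
python3 st.py
```

```text
t 9.6 tcp cage xz [-0.0668  0.1743] y -0.0012 lean 31.21 F cage x,y,z 4.8 -0.6 4.6 M [-0.04 -0.73  0.08] op 0.131
implied tooth [-0.0235  0.1387] implied pin [0.1129 0.1676]
```

step_arm(plan=[[[0,0.0001,0.0006],[-0.23,0,0]],[[0,0.0002,0.0011],[-0.43,0,0]],[[0,0.0002,0.0011],[-0.43,0,0]],[[0,0.0002,0.0011],[-0.43,0,0]]])

```text
time_s: 10.0
eef_pos: [0.5656, 0.052, 0.1732]
eef_rot: [0.188, 0.665, 0.696, 0.197]
wrist_force: [-0.9, -1.7, 8.1]
opening: 0.135
```

```bash
python3 st.py
```

```text
t 10.0 tcp cage xz [-0.0665  0.1732] y -0.0011 lean 31.59 F cage x,y,z -0.9 -1.6 8.1 M [-0.15 -0.4   0.03] op 0.135
implied tooth [-0.023   0.1379] implied pin [0.1132 0.1677]
```

step_arm(plan=[[[0,0.0002,-0.0004],[0.15,0,0]],[[0,0.0004,-0.0007],[0.3,0,0]],[[0,0.0004,-0.0007],[0.3,0,0]]])

```text
time_s: 10.3
eef_pos: [0.5656, 0.052, 0.1739]
eef_rot: [0.186, 0.665, 0.696, 0.195]
wrist_force: [1.7, -1.1, 6.3]
opening: 0.132
```

```bash
python3 st.py;  python3 - <<'E'
from bench import viewer
import cv2
for c,(x,y) in (('wrist',(180,160)),('side',(240,130))):
    im=viewer.camera(c)[:,:,::-1]
    b=cv2.resize(im[y:y+200,x:x+280] if c=='wrist' else im[y:y+110,x:x+150],None,fx=2.8 if c=='wrist' else 5,fy=2.8 if c=='wrist' else 5,interpolation=cv2.INTER_CUBIC)
    cv2.imwrite(f'pics/p8{c}.png',(255*(b/255.)**(.5 if c=='wrist' else 1)).astype('uint8'))
E
```

```text
t 10.3 tcp cage xz [-0.0665  0.1739] y -0.0012 lean 31.29 F cage x,y,z 1.7 -1.1 6.3 M [-0.12 -0.58  0.04] op 0.132
implied tooth [-0.0232  0.1384] implied pin [0.1132 0.1675]
```

View pics/p8wrist.png

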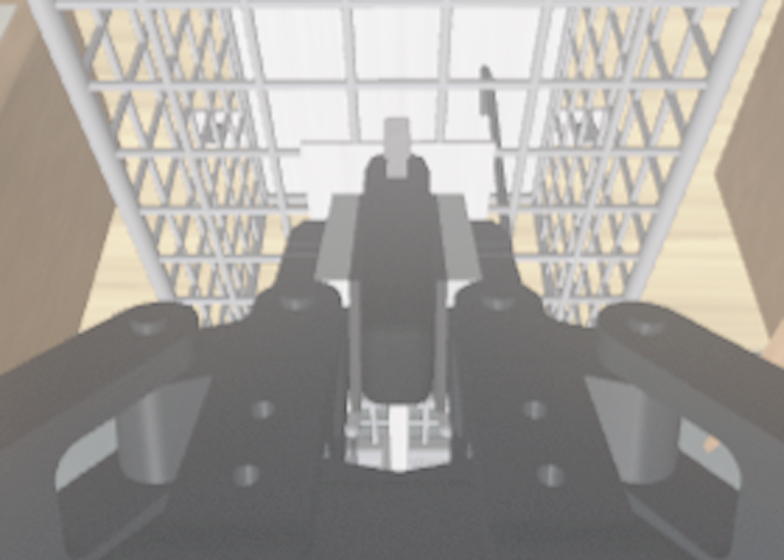

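View pics/p8side.png

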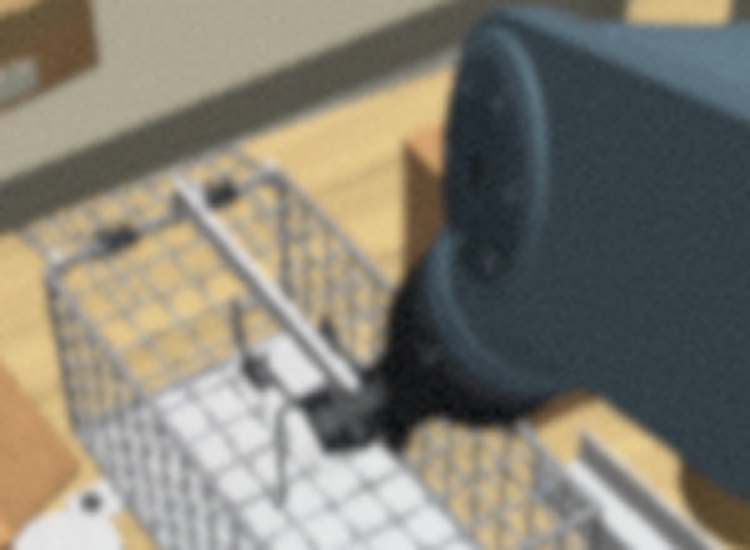

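step_arm(plan=[[[0,0.0004,-0.0002],[0.12,0,0]],[[0,0.0008,-0.0004],[0.25,0,0]],[[0,0.0008,-0.0004],[0.25,0,0]]])

```text
time_s: 10.7
eef_pos: [0.5661, 0.052, 0.1744]
eef_rot: [0.185, 0.666, 0.697, 0.193]
wrist_force: [5.7, -0.7, 2.6]
opening: 0.126
```

```bash
python3 st.py
```

```text
t 10.7 tcp cage xz [-0.066   0.1744] y -0.0011 lean 31.03 F cage x,y,z 5.7 -0.9 2.6 M [-0.11 -0.94  0.01] op 0.126
implied tooth [-0.0229  0.1387] implied pin [0.1137 0.1672]
```

step_arm(plan=[[[0,0.0002,0.0005],[-0.2,0,0]],[[0,0.0004,0.0009],[-0.42,0,0]],[[0,0.0004,0.0009],[-0.42,0,0]]])

```text
time_s: 11.0
eef_pos: [0.5666, 0.0521, 0.1735]
eef_rot: [0.187, 0.665, 0.696, 0.196]
wrist_force: [3.1, -2.4, 4.8]
opening: 0.134
```

```bash
python3 st.py
```

```text
t 11.0 tcp cage xz [-0.0656  0.1735] y -0.0011 lean 31.42 F cage x,y,z 3.0 -2.6 4.8 M [-0.24 -0.78 -0.08] op 0.134
implied tooth [-0.0222  0.1381] implied pin [0.1141 0.1675]
```

step_arm(plan=[[[0,0.0003,0.0001],[0,0,0]],[[0,0.0007,0.0002],[-0.1,0,0]],[[0,0.0007,0.0002],[-0.1,0,0]]])

```text
time_s: 11.3
eef_pos: [0.5667, 0.0522, 0.1733]
eef_rot: [0.187, 0.665, 0.696, 0.196]
wrist_force: [-3.2, -3.2, 7.6]
opening: 0.133
```

```bash
python3 st.py
```

```text
t 11.3 tcp cage xz [-0.0654  0.1733] y -0.001 lean 31.44 F cage x,y,z -3.3 -3.1 7.6 M [-0.35 -0.5  -0.16] op 0.133
implied tooth [-0.022   0.1379] implied pin [0.1143 0.1674]
```

step_arm(plan=[[[0,0.0001,-0.0002],[0.08,0,0]],[[0,0.0003,-0.0004],[0.15,0,0]],[[0,0.0003,-0.0004],[0.15,0,0]]])

```text
time_s: 11.6
eef_pos: [0.5667, 0.0522, 0.1736]
eef_rot: [0.186, 0.665, 0.696, 0.195]
wrist_force: [-1.9, -4.6, 4.2]
opening: 0.13
```

```bash
python3 st.py
```

```text
t 11.6 tcp cage xz [-0.0654  0.1736] y -0.001 lean 31.27 F cage x,y,z -2.1 -4.5 4.2 M [-0.42 -0.41 -0.18] op 0.13
implied tooth [-0.0221  0.1381] implied pin [0.1143 0.1671]
```

step_arm(plan=[[[-0.0003,0.0001,-0.0002],[0.06,0,0]],[[-0.0006,0.0002,-0.0003],[0.12,0,0]],[[-0.0006,0.0002,-0.0003],[0.12,0,0]]])

```text
time_s: 11.9
eef_pos: [0.5668, 0.052, 0.174]
eef_rot: [0.185, 0.665, 0.696, 0.194]
wrist_force: [-0.9, -0.5, 2.0]
opening: 0.131
```

```bash
python3 st.py;  python3 - <<'E'
from bench import viewer
import cv2
for c,(x,y) in (('scene',(240,130)),('side',(240,130))):
    im=viewer.camera(c)[:,:,::-1]
    b=cv2.resize(im[y:y+110,x:x+150],None,fx=5,fy=5,interpolation=cv2.INTER_CUBIC)
    cv2.imwrite(f'pics/p9{c}.png',b)
E
```

```text
t 11.9 tcp cage xz [-0.0653  0.174 ] y -0.0012 lean 31.15 F cage x,y,z -0.9 -0.5 2.0 M [-0.06 -0.32  0.1 ] op 0.131
implied tooth [-0.0221  0.1384] implied pin [0.1143 0.1671]
```

View pics/p9side.png

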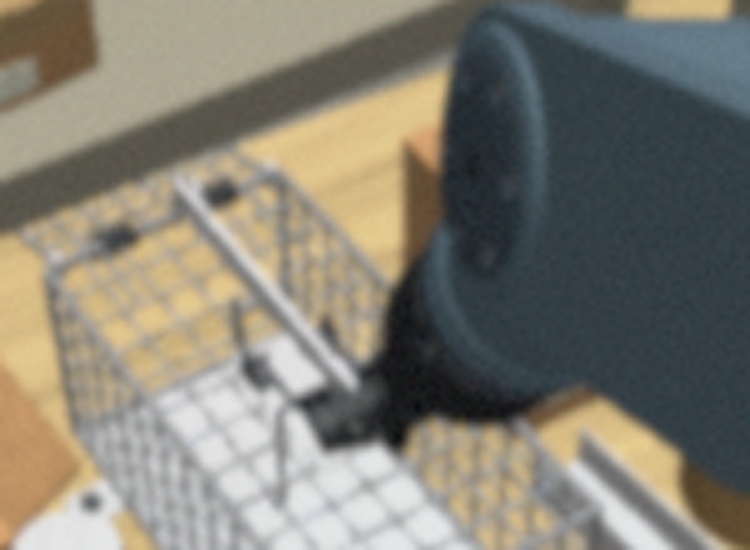

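step_arm(plan=[[[0,0,0],[0,0,0]],[[0,0,0],[0,0,0]],[[0,0,0],[0,0,0]]], fingers=30)

```text
time_s: 12.3
eef_pos: [0.5668, 0.0518, 0.1739]
eef_rot: [0.185, 0.666, 0.696, 0.194]
wrist_force: [-0.5, 0.1, -0.2]
opening: 0.298
```

```bash
python3 st.py;  python3 - <<'E'
from bench import viewer
import cv2
for c,(x,y) in (('wrist',(180,160)),('side',(240,130))):
    im=viewer.camera(c)[:,:,::-1]
    b=cv2.resize(im[y:y+200,x:x+280] if c=='wrist' else im[y:y+110,x:x+150],None,fx=2.8 if c=='wrist' else 5,fy=2.8 if c=='wrist' else 5,interpolation=cv2.INTER_CUBIC)
    cv2.imwrite(f'pics/p10{c}.png',(255*(b/255.)**(.5 if c=='wrist' else 1)).astype('uint8'))
E
```

```text
t 12.3 tcp cage xz [-0.0653  0.1739] y -0.0013 lean 31.14 F cage x,y,z -0.5 0.2 -0.2 M [-0.01  0.29 -0.02] op 0.298
implied tooth [-0.0221  0.1382] implied pin [0.1143 0.1669]
```

View pics/p10wrist.png

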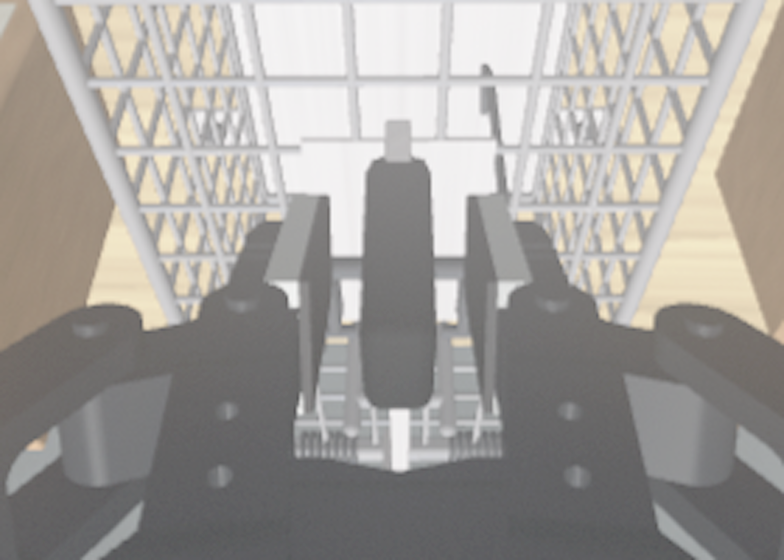

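View pics/p10side.png

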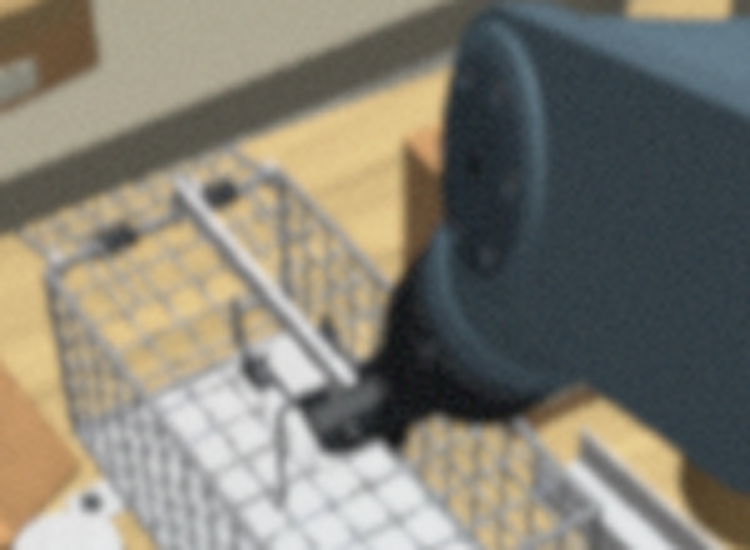

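step_arm(plan=[[[0,0,-0.01],[0,0,0]],[[0,0,-0.025],[0,0,0]],[[0,0,-0.045],[0,0,0]],[[0,0,-0.07],[0,0,0]],[[0,0,-0.1],[0,0,0]]])

```text
time_s: 12.9
eef_pos: [0.5143, 0.0494, 0.2605]
eef_rot: [0.185, 0.666, 0.696, 0.194]
wrist_force: [0.1, -1.3, 0.6]
opening: 0.297
```

step_arm(plan=[[[0,-0.02,-0.02],[0,0,0]],[[0,-0.04,-0.03],[0,0,0]],[[0,-0.04,-0.03],[0,0,0]],[[0,-0.04,-0.03],[0,0,0]],[[0,-0.04,-0.03],[0,0,0]]])

```text
time_s: 13.4
eef_pos: [0.4663, 0.0469, 0.2655]
eef_rot: [0.186, 0.665, 0.696, 0.195]
wrist_force: [-0.0, 0.6, 0.6]
opening: 0.302
```

```bash
python3 st.py;  python3 - <<'E'
from bench import viewer
import cv2
for c,(x,y) in (('wrist',(220,90)),('side',(240,130)),('scene',(240,150))):
    im=viewer.camera(c)[:,:,::-1]; cv2.imwrite(f'pics/f11{c}.png',im)
    b=cv2.resize(im[y:y+150,x:x+200],None,fx=4,fy=4,interpolation=cv2.INTER_CUBIC)
    cv2.imwrite(f'pics/p11{c}.png',b)
E
```

```text
t 13.4 tcp cage xz [-0.1659  0.2655] y -0.002 lean 31.28 F cage x,y,z -0.0 0.6 0.6 M [-0.05  0.25 -0.02] op 0.302
implied tooth [-0.1226  0.23  ] implied pin [0.0138 0.259 ]
```

View pics/p11wrist.png

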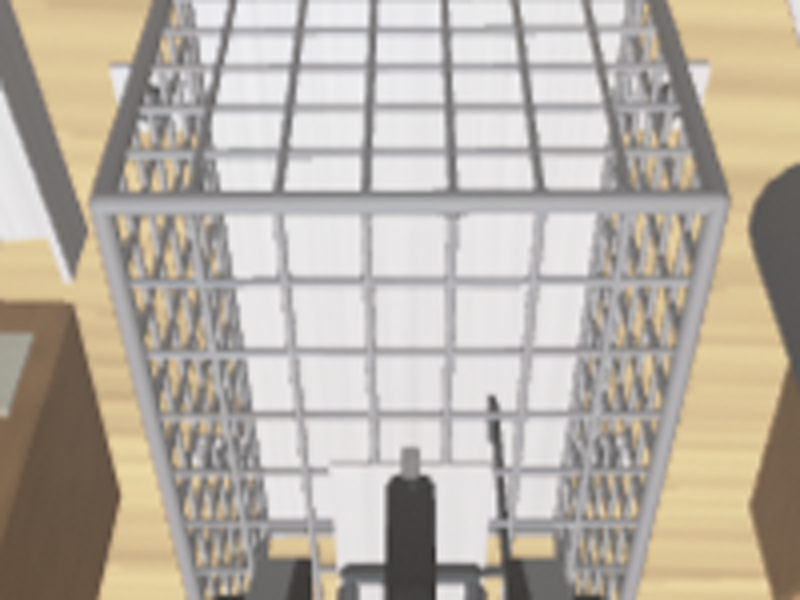

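View pics/p11side.png

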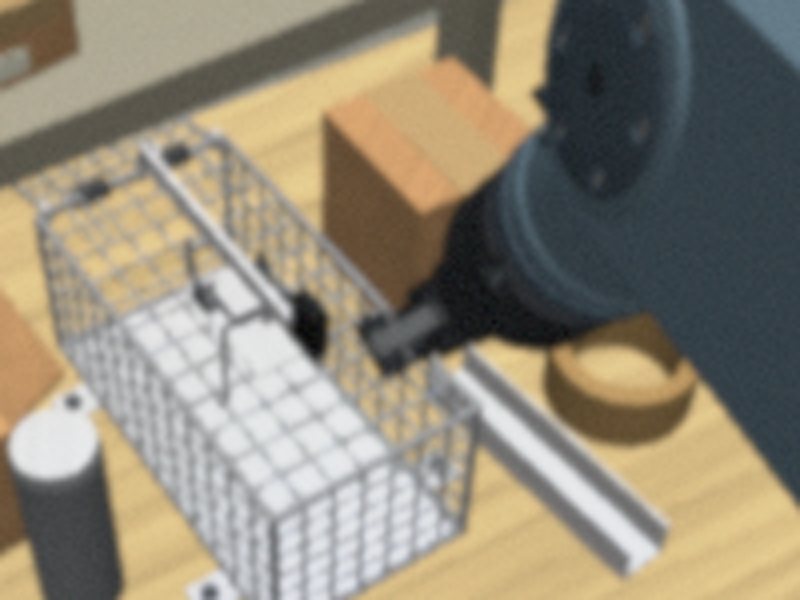

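View pics/f11scene.png

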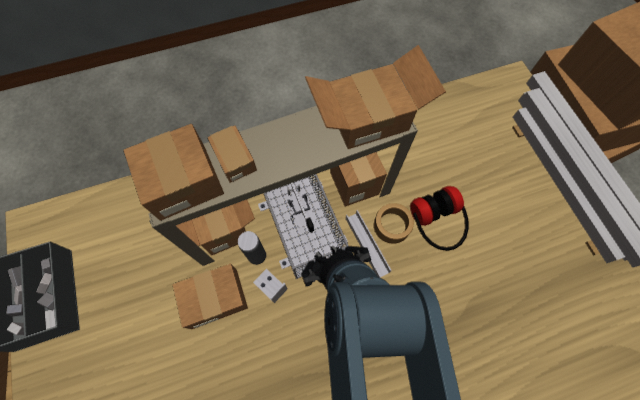

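The trap has stayed cocked with the robot clear: the door is open, the grip sits behind the wire, and the bystanders look unmoved. I'm handing it in.

```bash
python3 -c "
from bench import ticket,telemetry
print(telemetry.get_obs()['wrist_force']); print(ticket.hand_in())"
```

```text
[ 0.00588805 -0.77369112  1.18626728]
the job is handed in; nothing more can be done
None
```

The trap is set and handed in at about 13.5 s of the 51 s. The bar is hooked on the catch wire, the door stands open and the arm is backed clear. I gripped the block with the tool leaning back 30°. I lifted the tail, drew the bar back until the door was open about 1.3 rad by my estimate, and lowered it onto the staple. I then eased it forward until the catch took the load, and let go.

**Checks that agreed:**
- **Load transfer:** the pull on the gripper fell from about 6 N to about 0 as the tooth met the wire, with about 2 N left pressing the bar onto the staple.
- **Door:** pictures after letting go, and again after retreating about 1 s later, show it open and the bar unmoved. I put the hooked angle at about 1.25 rad from the bar's position.
- **Surroundings:** the last scene and side views show the bystanders where they were. No contact with the rack showed in the forces.

**Checks that disagreed or were not made:**
- **False contact:** the first drop in pull looked like the tooth reaching the wire. It was friction from pressing the bar too hard onto the staple, so I eased off and repeated the step.
- **Contact position:** contact came about 1 to 2 mm nearer the robot than my image estimate, which is within the measuring error.
- **Cage position:** the first estimates from the different cameras differed by several millimetres, so I centred the jaws on the grip from the wrist view.
- **Tooth on wire:** this was never seen directly because the bar hides it, and neither the door angle nor the force on the catch could be read. I inferred them from the arm forces, the bar's position and the pictures.

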